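# Line up the risers on the turntable and cap the tallest with the toe clamp

## Robot

A 6-joint arm with a two-finger parallel gripper is mounted at the origin on the work surface. World frame = base frame: x ahead of the robot, y to its left, z up, the work surface at z = 0. Lengths are in m, angles in degrees, forces in N, time in s.
With the tool pointing down it reaches from about 0.4 to 0.825 m from the base axis. Payload 7 kg.
Tool frame: the origin (TCP) lies midway between the tips of the shut fingers; the grasp point (between the pads) lies hold_point_z behind it (hold_point_z is the distance from the TCP to the grasp point, in m); z points along the fingers, y is the line along which they close (so a half turn about z gives the same grasp; the last joint's range is limited). The gripper opens to 88 mm and grips with 3 to 60 N. Pads are 19 mm wide; open, the fingers measure 130 mm over their backs; the gripper's body (78 mm by 193 mm) begins 47 mm behind the grasp point.
Start: joints at [-60.441, 20.546, 0.682, 0, -70.136, -16.507], TCP at [0.152, -0.658, 0.203] pointing down, gripper open.
Joint ranges: [-176.03, 176.03], [-82.01, 121.73], [-58.28, 71.71], [-173.87, 95.51], [-174.79, -0.11], [-173.66, 173.66]. Speed limits (degrees/s): [136.94, 136.94, 172.46, 180, 180, 180].

## Interface

Orientations are given as [roll, pitch, yaw] about the fixed x, y, z axes, in that order (R = Rz(yaw) Ry(pitch) Rx(roll)).
In Python, from plant import * gives the robot as it stands.
- The arm moves only by the tool step_arm, never from a script. Its argument "steps" is a list that holds one entry, the list of rows, each a list of 6 numbers: the shift along the tool's x, y, z scaled (see below), then the turn, a rotation vector about the tool's x, y, z scaled (see below). In form: [[[tx, ty, tz, wx, wy, wz], ...]]. A call has 1 to 20 rows; each row is the pose to reach, as a shift and turn from the pose commanded when the call began, along the tool's axes at that moment; what a row does not reach only later rows make up. The controller multiplies each number of a shift by 100 mm and each number of a turn by 0.5 rad. A row lasts 1/10 s, in which the tool goes at most 50 mm and 8.59 degrees, less where a joint would pass 70% of its speed; a pose out of reach is approached as far as the arm can. A call with a number of a shift or a turn outside -1 to 1 is refused whole. A call with a gripper value outside its range is refused whole. "jaw" is the closure in counts, from 0 (fully open) to 255 (shut), set as the call begins (left out, the last holds). The fingers move at their own pace and stop on an object; the grip force is fixed at half the most. Time passes only in rows, so rows that repeat a pose let the fingers close. It gives the time, the measured TCP pose, the force, the opening and the grip force at its end, in the units of the state.
- get_obs(): the state, without advancing time (a new reading comes with each control period).
- snapshot(name): name is "scene" or "side" or "wrist"; returns (picture, depth): 384x512x3 uint8, red, green, blue; 384x512 float32, m along the optical axis (not along the pixel's ray), 0 where there is no reading.
- calibration(name): a dict with "mtx" (3x3 intrinsics, pixels), "rvec" (rotation vector, rad) and "tvec" (3), from world to camera coordinates, as OpenCV has them. Camera axes: x right, y down, z forward; pixel columns grow to the right and rows downward; lengths in m; the calibration is good to about 2 mm. The wrist camera is an equidistant fisheye: a pixel r from the principal point sees the ray r / f radians off the axis. A picture is of the moment at which its call begins: read the wrist's pose just before it. calibration takes no time and is no camera call; for the wrist camera it gives the pose at the moment of the call.
- close_job(): hands the job in; it is judged then, once.
The state is a dict: "clock": time; "joint_pos": joint angles; "qvel": joint speeds; "tau": joint torques, N m; "tool_pos": TCP position; "orientation": TCP orientation; "force": force on the tool from outside, world axes, zero at the start; "moment": the same for the moment, N m; "opening": finger opening in m; "gripper_force": force on a finger pad.
Only numpy, scipy, OpenCV 4.12 (cv2) and the standard library are available. Lean on these libraries where they do the work, as an engineer would, in place of code of your own. Each camera call takes 0.05 s, during which the arm holds its last target. There are 200 camera calls.

## Task

Set the three blue risers upright on the turntable's three round marks in order of height, each centred on its mark: the shortest on the yellow mark, rising to the tallest at the far end of the row. Then put the black toe clamp on top of the tallest riser, centred, the notch under the clamp fully down over the steel key. Set things down rather than dropping them, and leave the cast iron heel and the washer pair where they are.

Things in the scene. Friction and masses are not known exactly. Their poses are not given: they have to be found in the camera images.
- turntable: Round cast aluminium turntable, 300 mm across, locked so that it does not turn, with dark tick marks round its rim and two dark crossed lines. Its flat top is 25 mm above the table. Origin: centre of its underside, on the table. Its x axis runs along the row of three marks (either end of the row may be the yellow one).
- mark_first: Flat solid yellow round mark, 68 mm across, painted on the turntable's top at one end of the row: the place of the shortest riser. Origin: its centre, at the height of the turntable's top (z = 25 mm).
- mark_middle: Flat round mark, a white ring 68 mm across with grey centre, in the middle of the row at the turntable's centre, 100 mm from each of the others: the place of the middle riser. Origin: its centre, at the turntable's top.
- mark_last: Flat round mark, a white ring 68 mm across with grey centre, at the end of the row away from the yellow mark: the place of the tallest riser. Origin: its centre, at the turntable's top.
- riser_short: Blue anodized riser block, 42 x 42 mm in plan, 28 mm tall, flat top with a dark round bore; about 0.11 kg. Origin: centre of its underside; z up, x and y square to its sides.
- riser_mid: Blue anodized riser block, 42 x 42 mm in plan, 41 mm tall, flat top with a dark round bore; about 0.16 kg. Origin: centre of its underside; z up, x and y square to its sides.
- riser_tall: Blue anodized riser block, 42 x 42 mm in plan, 54 mm tall to its flat top, about 0.22 kg. A bright steel key (rib) stands 6 mm above that top, along the block's x axis through its centre over the whole 42 mm; the key is 8 mm wide for its lower 3.5 mm and 5 mm wide above. Origin: centre of the underside; z up.
- toe_clamp: Black steel toe clamp lying flat, 0.35 kg: block x -38 to +32 mm, 34 mm wide (y), 26 mm tall, grey oblong on top, plus a nose 22 mm wide (z 8 to 18 mm) out to x = +48. A notch 12 mm wide, 8 mm deep runs under the whole block along x on its centre line; it fits the key either way round. Origin: on the underside (z = 0), centre line, near the centre of mass; it belongs over the riser's centre.
- heel: Bystander: dull dark grey cast iron hold-down heel, a stepped block 60 x 40 mm, 37 mm tall. To be left alone. Origin: centre of its underside.
- washer_pair: Bystander: bright steel spherical washer pair, round, 44 mm across and 16 mm tall, with a dark bore. To be left alone. Origin: centre of its underside.

How it is judged (in metres and radians):
On the way, in this order (a step that is already met when the one before it is completed fails the run):
1. the three risers stand on their marks in order of height, released (horizontal distance between riser_short and mark_first below 0.012 m and z of riser_short in the frame of mark_first between -0.004 and 0.004 m and angle between each of riser_short, riser_mid, riser_tall's own z axis and vertical below 0.05 rad and horizontal distance between riser_mid and mark_middle below 0.012 m and z of riser_mid in the frame of mark_middle between -0.004 and 0.004 m and horizontal distance between riser_tall and mark_last below 0.012 m and z of riser_tall in the frame of mark_last between -0.004 and 0.004 m and contact force between each of riser_short, riser_mid, riser_tall and the fingers below 0.1 N), for 0.2 s.
2. the toe clamp sits keyed on the tallest riser (horizontal distance between toe_clamp and riser_tall below 0.01 m and y of toe_clamp in the frame of riser_tall between -0.004 and 0.004 m and z of toe_clamp in the frame of riser_tall between 0.0515 and 0.0565 m and angle between the x axis of toe_clamp and the x axis of riser_tall, either way round below 0.12 rad and angle between toe_clamp's own z axis and vertical below 0.05 rad), for 0.2 s.
At the end, for the whole second after the job is handed in: Short, middle and tall riser upright (0.05 rad) on first, middle and last mark, within 12 mm of centre, 4 mm in height; clamp on the tall riser within 10 mm (4 mm across the key), turned within 0.12 rad of the key, down on its top (2.5 mm); all released and at rest (all of step 1 and all of step 2 and linear speed of each of riser_short, riser_mid, riser_tall, toe_clamp below 0.02 m/s and angular speed of each of riser_short, riser_mid, riser_tall, toe_clamp below 0.2 rad/s and contact force between toe_clamp and the fingers below 0.1 N); the robot touches nothing.
It fails at once if the hold-down heel is moved more than 15 mm (distance of heel from where it was at the start of the episode above 0.015 m).
It fails at once if the washer pair is moved more than 15 mm (distance of washer_pair from where it was at the start of the episode above 0.015 m).
It fails at once if a riser or the clamp is dropped or thrown (faster than 0.7 m/s out of the fingers, a fall of about 25 mm) ((contact force between riser_short and the fingers below 0.01 N and linear speed of riser_short above 0.7 m/s) or (contact force between riser_mid and the fingers below 0.01 N and linear speed of riser_mid above 0.7 m/s) or (contact force between riser_tall and the fingers below 0.01 N and linear speed of riser_tall above 0.7 m/s) or (contact force between toe_clamp and the fingers below 0.01 N and linear speed of toe_clamp above 0.7 m/s)).
It also fails if it takes over 128 s, if anything falls off the work surface, if the arm or the gripper's body presses on something with over 40 N, if the wrist force passes 120 N, or if a joint passes its speed limit or range.

## Working session

There is one attempt and no reset: what is moved stays moved. The work goes in short steps, Python scripts to look and compute and a tool call to move; the robot and the scene stay as the last step left them, time stands still between calls to the robot, and variables do not carry over. Pictures are saved under pics/ and viewed, at most 14 in all, crops included, and the job is handed in when it is done.

Besides the shell and the picture viewer there is one more tool, called after ">>>" as name(argument=value, ...), one argument or row to a line, values as JSON. step_arm: Moves the arm, as the interface text tells. Its arguments: {"type":"object","properties":{"steps":{"type":"array","items":{"type":"array","items":{"type":"array","items":{"type":"number","minimum":-1,"maximum":1}}}},"jaw":{"type":"number"}},"required":["steps"]}

```bash
ls; mkdir -p pics; python3 - <<'E'
from plant import *
import cv2
print(get_obs())
for n in("scene","side","wrist"):
    c=calibration(n);print(n,c)
    p,d=snapshot(n);cv2.imwrite(f"pics/{n}0.png",p[:,:,::-1])
import numpy as np
a=[cv2.imread(f"pics/{n}0.png") for n in("scene","side")]
E
```

```text
pics
{'clock': 0.0, 'joint_pos': array([-6.04391936e+01,  2.05923403e+01,  6.35470650e-01, -1.97228816e-02,
       -7.01330849e+01, -1.65078515e+01]), 'qvel': array([ 0.02714858,  0.08043881, -0.02361015, -0.01216864,  0.11728606,
       -0.04662575]), 'tau': array([ 6.10137395e-04, -5.82725322e+01,  2.93051791e+01,  6.99672371e+00,
        7.16711045e-03, -1.24096709e-04]), 'tool_pos': array([ 0.15232694, -0.65708109,  0.20222661]), 'orientation': array([ 1.79908485e+02, -7.78621168e-03, -1.66953756e+02]), 'force': array([0.66335643, 0.13809385, 0.25734915]), 'moment': array([-0.01382427, -0.02112627, -0.01623657]), 'gripper_force': 0.0, 'opening': 0.0877619311184205}
scene {'mtx': array([[460.5084937 ,   0.        , 259.56025904],
       [  0.        , 460.5084937 , 189.91083761],
       [  0.        ,   0.        ,   1.        ]]), 'rvec': array([ 0.60648031,  2.72788772, -1.02955719]), 'tvec': array([ 0.49080637, -0.11046621,  1.25419009])}
side {'mtx': array([[379.70896956,   0.        , 258.38677007],
       [  0.        , 379.70896956, 187.41527057],
       [  0.        ,   0.        ,   1.        ]]), 'rvec': array([ 2.27226247, -0.47375389,  0.23282705]), 'tvec': array([-0.49073966,  0.17833774,  0.68743436])}
wrist {'mtx': array([[297.31863964,   0.        , 260.72724375],
       [  0.        , 297.31863964, 185.68829439],
       [  0.        ,   0.        ,   1.        ]]), 'rvec': array([-1.82875469, -2.30014497, -0.34645408]), 'tvec': array([ 0.67512039, -0.03761599,  0.39080698])}
```

View pics/scene0.png

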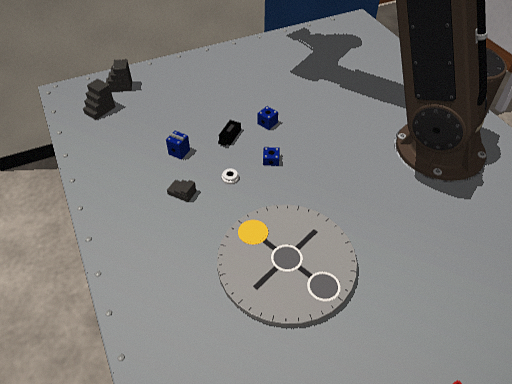

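View pics/side0.png

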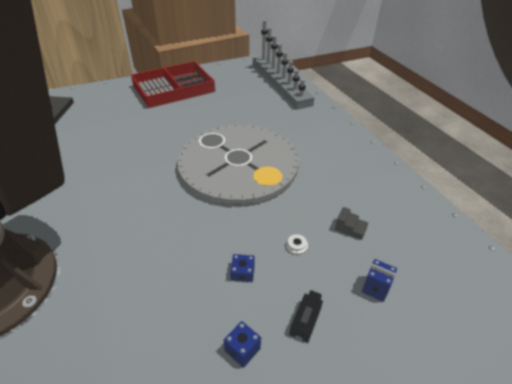

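View pics/wrist0.png

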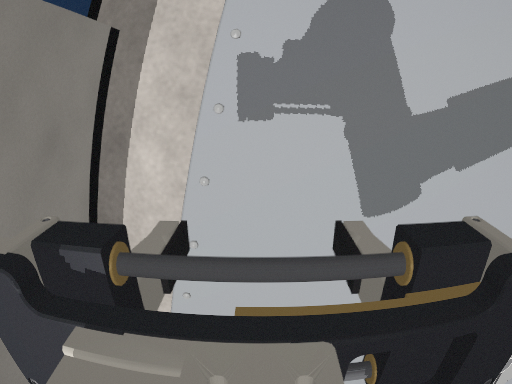

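The scene view shows the tall riser (178,144), clamp (230,131), a riser (268,117), the short riser (271,155), washer (230,175), heel (181,188) and yellow mark (253,232), with the white rings at (287,257) and (323,286). The side view agrees, and the wrist view shows bare table.

```bash
cat > h.py <<'E'
from plant import *
import numpy as np, cv2
def rays(name,uv,cal=None):
    c=cal or calibration(name); K=c["mtx"]; R=cv2.Rodrigues(c["rvec"])[0]; o=-R.T@c["tvec"].ravel()
    n=(np.asarray(uv,float)-K[:2,2])/K[0,0]
    if name=="wrist":
        r=np.linalg.norm(n,axis=1,keepdims=True)+1e-9
        d=np.hstack([n/r*np.tan(np.minimum(r,1.4)),np.ones((len(n),1))])
    else: d=np.hstack([n,np.ones((len(n),1))])
    return o,d@R      # d has unit depth
def onplane(name,uv,z,cal=None):
    o,d=rays(name,uv,cal); return o+d*((z-o[2])/d[:,2])[:,None]
def cloud(name):
    cal=calibration(name); p,D=snapshot(name)
    v,u=np.mgrid[:384,:512]; uv=np.c_[u.ravel(),v.ravel()]
    o,d=rays(name,uv,cal); P=(o+d*D.reshape(-1,1)).reshape(384,512,3)
    P[D==0]=np.nan
    return p,P,cal
def hsv(p): return cv2.cvtColor(p,cv2.COLOR_RGB2HSV)
def blobs(m,amin=40):
    n,l,s,c=cv2.connectedComponentsWithStats(m.astype(np.uint8))
    return [(l==i) for i in range(1,n) if s[i,4]>=amin]
def rect(xy):
    (c,s,a)=cv2.minAreaRect((np.asarray(xy)*1000).astype(np.float32)); return np.round(c,1),np.round(s,1),round(a,1)
E
python3 - <<'E'
from h import *
for n in("scene","side"):
    p,P,c=cloud(n); H=hsv(p); z=P[...,2]
    ok=np.isfinite(z)&(P[...,0]>.2)&(P[...,0]<1)&(abs(P[...,1])<.6)
    print(n,"table z",np.nanmedian(z[ok]))
    up=ok&(z>.008)&(z<.08)
    for b in blobs(up,60):
        t=np.percentile(z[b],95); top=b&(abs(z-t)<.004)
        uv=np.argwhere(top)[:,::-1]
        print("blob px",np.argwhere(b).mean(0)[::-1].round(),b.sum(),"z95",round(t,4),"HSV",np.median(H[b],0),"top",rect(P[top][:,:2]),rect(onplane(n,uv,t,c)[:,:2]))
    ye=(H[...,0]>18)&(H[...,0]<32)&(H[...,1]>150)&ok
    for b in blobs(ye,200):
        print("yellow",np.median(P[b],0),rect(onplane(n,np.argwhere(b)[:,::-1],.025,c)[:,:2]))
    wh=(H[...,1]<30)&(H[...,2]>200)&ok
    for b in blobs(wh,40):
        print("white",np.median(P[b],0),rect(onplane(n,np.argwhere(b)[:,::-1],.025,c)[:,:2]))
E
```

```text
scene table z 0.0017902402817423502
blob px [ 98. 101.] 690 z95 0.0754 HSV [16. 33. 32.] top (array([ 791.1, -546.8]), array([34.3, 62.4]), 66.0) (array([ 791.2, -547.3]), array([37.2, 64.1]), 65.5)
blob px [267. 116.] 327 z95 0.0448 HSV [114. 228.  71.] top (array([ 380.9, -292.2]), array([44.5, 44.1]), 23.6) (array([ 382.5, -288.9]), array([44.4, 44.3]), 23.8)
blob px [229. 132.] 360 z95 0.0296 HSV [52. 64.  6.] top (array([ 498.7, -288. ]), array([74.1, 35.3]), 40.5) (array([ 499.7, -285.3]), array([75.1, 35.5]), 41.0)
blob px [177. 143.] 470 z95 0.06 HSV [114. 224.  68.] top (array([ 647.6, -286.9]), array([37.6, 46. ]), 33.5) (array([ 648.8, -283.4]), array([36.7, 46.4]), 31.1)
blob px [271. 155.] 270 z95 0.0322 HSV [114.  228.  112.5] top (array([ 437.4, -153.8]), array([43.4, 42. ]), 64.5) (array([ 438.5, -151.8]), array([41. , 42.2]), 65.3)
blob px [230. 175.] 184 z95 0.0199 HSV [ 15.  11. 198.] top (array([ 560.1, -140.5]), array([36.2, 34. ]), 88.0) (array([ 561.3, -138.6]), array([38.3, 32.9]), 66.7)
blob px [182. 188.] 427 z95 0.0394 HSV [15. 33. 61.] top (array([ 674.7, 
[... 1644 characters left out ...]
.8]), 61.8)
blob px [379. 279.] 873 z95 0.0594 HSV [114. 117. 107.] top (array([ 641.9, -286.9]), array([35.2, 40.9]), 23.9) (array([ 639.3, -288.3]), array([34.7, 41.5]), 24.2)
blob px [307. 315.] 988 z95 0.0275 HSV [100.  15.  45.] top (array([ 495.6, -289.4]), array([71. , 34.1]), 41.3) (array([ 494.5, -290.8]), array([71.6, 33.9]), 41.3)
blob px [242. 343.] 1051 z95 0.0424 HSV [114. 136. 122.] top (array([ 378.8, -292.6]), array([42.8, 42.8]), 25.8) (array([ 378.3, -294. ]), array([42.3, 42.2]), 25.3)
yellow [0.58370836 0.05479684 0.02564254] (array([585.1,  56.1]), array([54.1, 58.8]), 67.1)
white [ 0.56061016 -0.14538429  0.01565639] (array([ 555.7, -150.2]), array([31.3, 38.1]), 26.6)
```

```bash
cat >> h.py <<'E'
def plan(pts,start=None,n=0.97):
    """pts: [x,y,z(m),yaw deg]; prints the chained call rows (tool axes, scaled units), tool pointing down"""
    from scipy.spatial.transform import Rotation as Ro
    s=get_obs(); cur=np.array(start if start is not None else [*s["tool_pos"],s["orientation"][2]],float)
    for t in pts:
        while True:
            dy=(t[3]-cur[3]+180)%360-180
            dw=np.array(t[:3])-cur[:3]; R=Ro.from_euler('xyz',[180,0,cur[3]],degrees=True)
            l=R.inv().apply(dw)/.1; w=-np.radians(dy)/.5
            k=max(1,np.ceil(max(abs(l).max(),abs(w))/n-1e-6))
            q=np.round(np.r_[l,w]/k,2)
            if not q.any(): break
            rows=max(np.linalg.norm(q[:3])*2,abs(q[3])*.5/np.radians(8.59))
            cur=cur+np.r_[R.apply(q[:3]*.1),-np.degrees(q[3]*.5)]
            print(q[:3],"wz",q[3],"rows>=",round(rows,1),"->",cur.round(3))
            if k==1: break
        print("--")
E
python3 - <<'E'
from h import *
import plant; print([k for k in dir(plant) if k[0]!='_'])
try: print("hp",hold_point_z)
except Exception as e: print(e)
for n in("scene","side"):
    p,P,c=cloud(n); z=P[...,2]; off=.002 if n=="scene" else 0
    b=(abs(P[...,0]-.645)<.045)&(abs(P[...,1]+.287)<.045)
    H=hsv(p); k=b&(z>.046)&(H[...,1]<90)&(H[...,2]>90); q=P[b&(z>.058+off)]
    print(n,"key",rect(q[:,:2]),len(q), "grey",k.sum(), rect(onplane(n,np.argwhere(k)[:,::-1],.06,c)[:,:2]) if k.sum()>5 else '')
    t=b&(z>.049)&(H[...,1]>120);print(" top",rect(P[t][:,:2]))
    b=(abs(P[...,0]-.497)<.07)&(abs(P[...,1]+.289)<.07)&(z>.007+off)
    a=np.radians(41.1); s=(P[b][:,0]-.497)*np.cos(a)+(P[b][:,1]+.289)*np.sin(a)
    print(" clamp extent along 41deg",s.min(),s.max(), np.percentile(P[b][:,2][s>.036],[5,50,95]) if (s>.036).any() else '',np.percentile(P[b][:,2][s<-.036],[5,50,95]) if (s<-.036).any() else '')
E
```

```text
['PlanningError', 'calibration', 'close_job', 'get_obs', 'hold_point_z', 'snapshot']
hp 0.0188
scene key (array([ 648.4, -283.1]), array([ 9.6, 40.6]), 32.5) 22 grey 63 (array([ 648.7, -285.3]), array([37.6, 42.2]), 42.4)
 top (array([ 647.7, -283.2]), array([41.9, 41.2]), 37.1)
 clamp extent along 41deg -0.038444350360972046 0.052593643333274105 [0.01244174 0.01830456 0.02381095] [0.02336059 0.02427661 0.02637256]
side key (array([ 645.2, -284.9]), array([ 7. , 41.3]), 34.2) 76 grey 227 (array([ 639.6, -289. ]), array([45.6, 41.5]), 35.8)
 top (array([ 644.4, -285.3]), array([40.5, 38.2]), 36.0)
 clamp extent along 41deg -0.03700334305146411 0.05002328343731904 [0.0157762  0.01743724 0.01911534] [0.00896042 0.01455187 0.02383732]
```

```bash
python3 - <<'E'
from h import *
plan([[.646,-.285,.12,-55.8],[.646,-.285,.010,-55.8]])
E
```

```text
[-0.94  0.42  0.14] wz -0.65 rows>= 2.2 -> [   0.234   -0.595    0.189 -148.331]
[-0.86  0.08  0.11] wz -0.54 rows>= 1.8 -> [   0.303   -0.543    0.178 -132.861]
[-0.84 -0.15  0.12] wz -0.54 rows>= 1.8 -> [   0.372   -0.492    0.166 -117.391]
[-0.78 -0.37  0.11] wz -0.54 rows>= 1.8 -> [   0.44    -0.44     0.155 -101.921]
[-0.97 -0.85  0.17] wz -0.8 rows>= 2.7 -> [  0.544  -0.362   0.138 -79.003]
[-0.28 -0.58  0.09] wz -0.4 rows>= 1.3 -> [  0.595  -0.324   0.129 -67.544]
[-0.16 -0.62  0.09] wz -0.41 rows>= 1.4 -> [  0.646  -0.285   0.12  -55.798]
--
[-0.    0.    0.55] wz 0.0 rows>= 1.1 -> [  0.646  -0.285   0.065 -55.798]
[-0.    0.    0.55] wz 0.0 rows>= 1.1 -> [ 6.4600e-01 -2.8500e-01  1.0000e-02 -5.5798e+01]
--
```

>>> step_arm(
  steps=[
    [[-0.47, 0.21, 0.07, 0, 0, -0.3], [-0.94, 0.42, 0.14, 0, 0, -0.55], [-0.94, 0.42, 0.14, 0, 0, -0.65], [-0.94, 0.42, 0.14, 0, 0, -0.65]],
  ],
  jaw=0,
)

```text
clock: 0.75
tool_pos: [0.2358, -0.5945, 0.1892]
orientation: [180.0, 0.0, -148.1]
force: [0.4, -0.8, 0.7]
opening: 0.0877
gripper_force: 0.0
```

>>> step_arm(
  steps=[
    [[-0.43, 0.04, 0.05, 0, 0, -0.27], [-0.86, 0.08, 0.11, 0, 0, -0.54], [-0.86, 0.08, 0.11, 0, 0, -0.54]],
  ],
)

```text
clock: 1.05
tool_pos: [0.3057, -0.5417, 0.1776]
orientation: [180.0, 0.0, -132.6]
force: [0.7, 0.5, 0.4]
opening: 0.0876
gripper_force: 0.0
```

>>> step_arm(
  steps=[
    [[-0.42, -0.07, 0.06, 0, 0, -0.27], [-0.84, -0.15, 0.12, 0, 0, -0.54], [-0.84, -0.15, 0.12, 0, 0, -0.54]],
  ],
)

```text
clock: 1.35
tool_pos: [0.3738, -0.4906, 0.1655]
orientation: [180.0, 0.0, -117.1]
force: [-0.2, 0.4, 0.3]
opening: 0.0877
gripper_force: 0.0
```

Works exactly as planned.

>>> step_arm(
  steps=[
    [[-0.39, -0.18, 0.05, 0, 0, -0.27], [-0.78, -0.37, 0.11, 0, 0, -0.54], [-0.78, -0.37, 0.11, 0, 0, -0.54]],
  ],
)

```text
clock: 1.65
tool_pos: [0.4426, -0.4385, 0.1545]
orientation: [180.0, 0.0, -101.7]
force: [-0.6, 0.1, -0.4]
opening: 0.0876
gripper_force: 0.0
```

>>> step_arm(
  steps=[
    [[-0.35, -0.3, 0.06, 0, 0, -0.27], [-0.7, -0.6, 0.12, 0, 0, -0.54], [-0.97, -0.85, 0.17, 0, 0, -0.8], [-0.97, -0.85, 0.17, 0, 0, -0.8]],
  ],
)

```text
clock: 2.05
tool_pos: [0.5459, -0.3614, 0.1372]
orientation: [180.0, 0.0, -78.8]
force: [-0.6, -0.0, 0.7]
opening: 0.0877
gripper_force: 0.0
```

>>> step_arm(
  steps=[
    [[-0.14, -0.29, 0.05, 0, 0, -0.2], [-0.28, -0.58, 0.09, 0, 0, -0.4], [-0.28, -0.58, 0.09, 0, 0, -0.4]],
  ],
)

```text
clock: 2.35
tool_pos: [0.5967, -0.3236, 0.1284]
orientation: [180.0, 0.0, -67.5]
force: [-0.4, -1.1, -0.6]
opening: 0.0874
gripper_force: 0.0
```

>>> step_arm(
  steps=[
    [[-0.08, -0.31, 0.05, 0, 0, -0.2], [-0.16, -0.62, 0.09, 0, 0, -0.41], [-0.16, -0.62, 0.09, 0, 0, -0.41]],
  ],
)

```text
clock: 2.65
tool_pos: [0.6477, -0.2852, 0.1193]
orientation: [180.0, 0.0, -55.8]
force: [-1.0, -0.2, -0.5]
opening: 0.0879
gripper_force: 0.0
```

```bash
python3 - <<'E'
from h import *
p,d=snapshot("wrist"); cv2.imwrite("pics/w1.png",p[:,:,::-1])
plan([[.646,-.285,.010,-55.8]])
E
```

```text
[-0.01 -0.    0.55] wz -0.0 rows>= 1.1 -> [  0.646  -0.285   0.065 -55.941]
[-0.   -0.    0.55] wz -0.0 rows>= 1.1 -> [ 6.4600e-01 -2.8500e-01  1.0000e-02 -5.5941e+01]
--
```

View pics/w1.png

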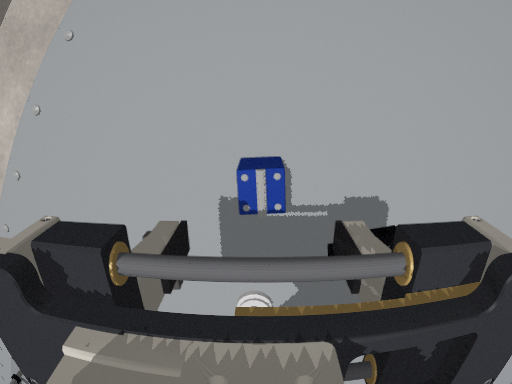

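The riser (262,185) sits centred between the fingers with its key square to the closing line, so I'll descend and grip.

>>> step_arm(
  steps=[
    [[0, 0, 0.25, 0, 0, 0], [-0.01, 0, 0.5, 0, 0, 0], [-0.01, 0, 0.75, 0, 0, 0], [-0.01, 0, 0.97, 0, 0, 0], [-0.01, 0, 0.97, 0, 0, 0]],
  ],
)

```text
clock: 3.2
tool_pos: [0.6422, -0.2858, 0.02]
orientation: [179.8, 0.3, -56.1]
force: [0.0, 0.4, 0.4]
opening: 0.0876
gripper_force: 0.0
```

>>> step_arm(
  steps=[
    [[0, 0, 0.1, 0, 0, 0], [0, 0, 0.12, 0, 0, 0]],
  ],
)

```text
clock: 3.4
tool_pos: [0.6456, -0.2854, 0.0114]
orientation: [-180.0, -0.0, -55.9]
force: [0.0, -0.0, -0.2]
opening: 0.0877
gripper_force: 0.0
```

>>> step_arm(
  steps=[
    [[0, 0, 0, 0, 0, 0], [0, 0, 0, 0, 0, 0], [0, 0, 0, 0, 0, 0], [0, 0, 0, 0, 0, 0], [0, 0, 0, 0, 0, 0], [0, 0, 0, 0, 0, 0], [0, 0, 0, 0, 0, 0], [0, 0, 0, 0, 0, 0], [0, 0, 0, 0, 0, 0], [0, 0, 0, 0, 0, 0]],
  ],
  jaw=255,
)

```text
clock: 4.4
tool_pos: [0.646, -0.2846, 0.0113]
orientation: [-180.0, -0.0, -55.8]
force: [0.7, 0.8, 1.5]
opening: 0.0421
gripper_force: 29.7
```

```bash
python3 - <<'E'
from h import *
s=get_obs(); print(s["tool_pos"],s["orientation"],s["opening"],s["gripper_force"])
x,y=s["tool_pos"][:2]; print(x,y)
plan([[x,y,.105,s["orientation"][2]],[.5118,.2403,.120,-68.9],[.5118,.2403,.036,-68.9]],n=1.0)
E
```

```text
[ 0.64595    -0.28457047  0.0112638 ] [-1.79985128e+02 -1.04516277e-02 -5.57927790e+01] 0.042095943601258595 29.702418744564056
0.6459500015410933 -0.28457046728639324
[ 0.    0.   -0.94] wz -0.0 rows>= 1.9 -> [  0.646  -0.285   0.105 -55.793]
--
[-0.85 -0.31 -0.02] wz 0.08 rows>= 1.8 -> [  0.624  -0.197   0.107 -58.085]
[-0.86 -0.27 -0.03] wz 0.08 rows>= 1.8 -> [  0.601  -0.11    0.11  -60.376]
[-0.87 -0.24 -0.02] wz 0.07 rows>= 1.8 -> [ 5.7900e-01 -2.2000e-02  1.1200e-01 -6.2382e+01]
[-0.88 -0.21 -0.03] wz 0.08 rows>= 1.8 -> [  0.557   0.066   0.115 -64.674]
[-0.89 -0.17 -0.02] wz 0.07 rows>= 1.8 -> [  0.534   0.153   0.117 -66.679]
[-0.89 -0.14 -0.03] wz 0.08 rows>= 1.8 -> [  0.512   0.241   0.12  -68.971]
--
[0.   0.   0.84] wz -0.0 rows>= 1.7 -> [ 5.1200e-01  2.4100e-01  3.6000e-02 -6.8971e+01]
--
```

>>> step_arm(
  steps=[
    [[0, 0, -0.2, 0, 0, 0], [0, 0, -0.5, 0, 0, 0], [0, 0, -0.8, 0, 0, 0], [0, 0, -0.94, 0, 0, 0], [0, 0, -0.94, 0, 0, 0]],
  ],
)

```text
clock: 4.9
tool_pos: [0.6468, -0.2849, 0.1071]
orientation: [-179.9, -0.1, -55.8]
force: [0.4, -0.5, -2.9]
opening: 0.0421
gripper_force: 29.7
```

>>> step_arm(
  steps=[
    [[-0.3, -0.1, -0.01, 0, 0, 0.03], [-0.6, -0.2, -0.02, 0, 0, 0.06], [-0.85, -0.31, -0.02, 0, 0, 0.08]],
  ],
)

```text
clock: 5.2
tool_pos: [0.6215, -0.1957, 0.1047]
orientation: [179.9, 0.2, -58.2]
force: [1.2, -0.0, -2.4]
opening: 0.042
gripper_force: 29.7
```

>>> step_arm(
  steps=[
    [[-0.3, -0.1, -0.01, 0, 0, 0.03], [-0.6, -0.2, -0.02, 0, 0, 0.06], [-0.86, -0.27, -0.03, 0, 0, 0.08]],
  ],
)

```text
clock: 5.5
tool_pos: [0.5993, -0.1081, 0.1078]
orientation: [179.8, 0.1, -60.4]
force: [0.3, 0.0, -3.2]
opening: 0.0419
gripper_force: 29.7
```

>>> step_arm(
  steps=[
    [[-0.3, -0.08, -0.01, 0, 0, 0.03], [-0.6, -0.16, -0.02, 0, 0, 0.06], [-0.87, -0.24, -0.02, 0, 0, 0.07]],
  ],
)

```text
clock: 5.8
tool_pos: [0.5771, -0.021, 0.1102]
orientation: [179.8, 0.1, -62.4]
force: [0.8, -0.2, -2.3]
opening: 0.0423
gripper_force: 29.7
```

>>> step_arm(
  steps=[
    [[-0.3, -0.07, -0.01, 0, 0, 0.03], [-0.6, -0.14, -0.02, 0, 0, 0.06], [-0.88, -0.21, -0.03, 0, 0, 0.08]],
  ],
)

```text
clock: 6.1
tool_pos: [0.5549, 0.0664, 0.1131]
orientation: [179.8, 0.0, -64.7]
force: [-0.5, 0.3, -3.0]
opening: 0.042
gripper_force: 29.7
```

>>> step_arm(
  steps=[
    [[-0.3, -0.06, -0.01, 0, 0, 0.03], [-0.6, -0.12, -0.02, 0, 0, 0.06], [-0.89, -0.17, -0.02, 0, 0, 0.07]],
  ],
)

```text
clock: 6.4
tool_pos: [0.5325, 0.154, 0.1152]
orientation: [179.8, -0.0, -66.7]
force: [1.1, 0.5, -2.0]
opening: 0.042
gripper_force: 29.7
```

>>> step_arm(
  steps=[
    [[-0.3, -0.05, -0.01, 0, 0, 0.03], [-0.6, -0.1, -0.02, 0, 0, 0.06], [-0.8, -0.13, -0.03, 0, 0, 0.08], [-0.89, -0.14, -0.03, 0, 0, 0.08], [-0.89, -0.14, -0.03, 0, 0, 0.08]],
  ],
)

```text
clock: 6.9
tool_pos: [0.5106, 0.2409, 0.1186]
orientation: [179.9, -0.0, -68.9]
force: [0.7, -0.3, -2.8]
opening: 0.0422
gripper_force: 29.7
```

```bash
python3 - <<'E'
from h import *
s=get_obs(); print(s["tool_pos"],s["orientation"],s["opening"],s["gripper_force"])
p,P,c=cloud("scene"); cv2.imwrite("pics/s1.png",p[150:340,180:400,::-1].repeat(3,0).repeat(3,1))
z=P[...,2];H=hsv(p);b=(H[...,0]>105)&(H[...,0]<125)&(H[...,1]>140)&(P[...,1]>.1)
print(np.nanmedian(P[b],0),np.nanpercentile(z[b],[1,99]))
plan([[.5118,.2403,.0365,-68.9]],n=1.0)
E
```

```text
[0.51059159 0.24086958 0.11860535] [ 1.79865857e+02 -3.05062449e-02 -6.88889325e+01] 0.042194740970571104 29.711747467517853
[0.51533969 0.25987422 0.13560735] [0.11045206 0.56995547]
[ 0.   -0.01  0.82] wz -0.0 rows>= 1.6 -> [ 5.1200e-01  2.4000e-01  3.7000e-02 -6.8923e+01]
--
```

View pics/s1.png

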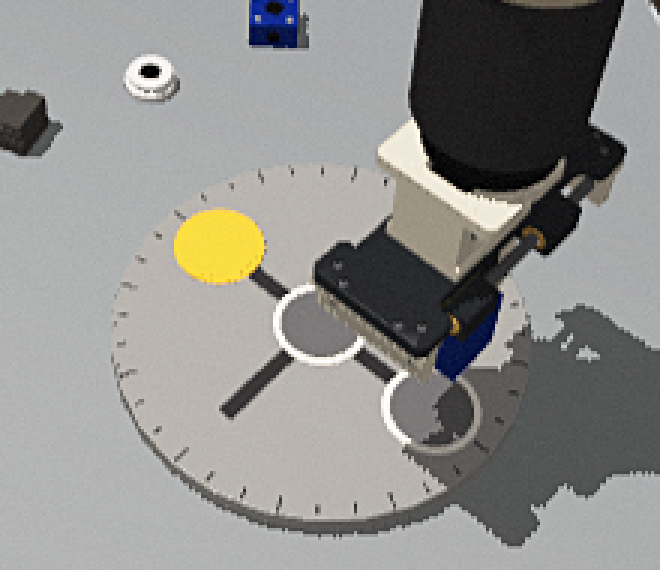

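The riser hangs above the last ring (crop 430,410), square to the row; lowering it now.

>>> step_arm(
  steps=[
    [[0, -0.01, 0.25, 0, 0, 0], [0, -0.01, 0.5, 0, 0, 0], [0, -0.01, 0.7, 0, 0, 0], [0, -0.01, 0.78, 0, 0, 0], [0, -0.01, 0.78, 0, 0, 0], [0, -0.01, 0.78, 0, 0, 0], [0, -0.01, 0.78, 0, 0, 0]],
  ],
)

```text
clock: 7.65
tool_pos: [0.5134, 0.2413, 0.0433]
orientation: [-179.9, 0.0, -69.0]
force: [-0.3, -0.1, -3.0]
opening: 0.0423
gripper_force: 29.7
```

>>> step_arm(
  steps=[
    [[0, 0, 0.03, 0, 0, 0], [-0.01, 0, 0.06, 0, 0, 0], [-0.01, 0, 0.06, 0, 0, 0], [-0.01, 0, 0.06, 0, 0, 0]],
  ],
)

```text
clock: 8.05
tool_pos: [0.5123, 0.2421, 0.0363]
orientation: [-180.0, 0.0, -69.0]
force: [-0.1, 0.1, -1.5]
opening: 0.042
gripper_force: 29.7
```

Contact is just made (the load fell to 1.5 N). Release, rise, and plan the next pick.

>>> step_arm(
  steps=[
    [[0, 0, 0, 0, 0, 0], [0, 0, 0, 0, 0, 0], [0, 0, 0, 0, 0, 0], [0, 0, 0, 0, 0, 0], [0, 0, 0, 0, 0, 0], [0, 0, 0, 0, 0, 0]],
  ],
  jaw=0,
)

```text
clock: 8.65
tool_pos: [0.5123, 0.2418, 0.0362]
orientation: [-180.0, 0.0, -69.0]
force: [0.9, 0.3, 0.1]
opening: 0.0842
gripper_force: 0.0
```

>>> step_arm(
  steps=[
    [[0, 0, -0.25, 0, 0, 0], [0, 0, -0.6, 0, 0, 0], [0, 0, -0.85, 0, 0, 0], [0, 0, -0.85, 0, 0, 0]],
  ],
)

```text
clock: 9.05
tool_pos: [0.5143, 0.2434, 0.1252]
orientation: [-179.6, 0.1, -68.9]
force: [0.6, 0.0, -0.1]
opening: 0.0876
gripper_force: 0.0
```

```bash
python3 - <<'E'
from h import *
s=get_obs(); print(s["tool_pos"],s["orientation"],s["opening"])
plan([[.380,-.292,.120,-64.5],[.380,-.292,.010,-64.5]],n=1.0)
E
```

```text
[0.51431781 0.24336464 0.12518214] [-1.79626279e+02  1.03365178e-01 -6.89356797e+01] 0.0875699906049614
[0.9  0.64 0.01] wz -0.03 rows>= 2.2 -> [  0.487   0.136   0.124 -68.076]
[0.89 0.65 0.01] wz -0.03 rows>= 2.2 -> [ 4.6000e-01  3.0000e-02  1.2300e-01 -6.7217e+01]
[0.89 0.66 0.01] wz -0.03 rows>= 2.2 -> [  0.433  -0.078   0.122 -66.357]
[0.87 0.67 0.01] wz -0.03 rows>= 2.2 -> [  0.407  -0.185   0.121 -65.498]
[0.86 0.69 0.01] wz -0.03 rows>= 2.2 -> [  0.38   -0.292   0.12  -64.638]
--
[0.   0.   0.55] wz -0.0 rows>= 1.1 -> [  0.38   -0.292   0.065 -64.638]
[0.   0.   0.55] wz -0.0 rows>= 1.1 -> [ 3.8000e-01 -2.9200e-01  1.0000e-02 -6.4638e+01]
--
```

>>> step_arm(
  steps=[
    [[0.3, 0.22, 0, 0, 0, 0], [0.65, 0.46, 0, 0, 0, -0.02], [0.9, 0.64, 0.01, 0, 0, -0.03]],
  ],
)

```text
clock: 9.35
tool_pos: [0.4835, 0.1331, 0.1196]
orientation: [179.9, 0.0, -68.1]
force: [0.5, -0.5, 0.2]
opening: 0.0873
gripper_force: 0.0
```

>>> step_arm(
  steps=[
    [[0.3, 0.22, 0, 0, 0, 0], [0.65, 0.46, 0, 0, 0, -0.02], [0.89, 0.65, 0.01, 0, 0, -0.03]],
  ],
)

```text
clock: 9.65
tool_pos: [0.4565, 0.0261, 0.1187]
orientation: [180.0, 0.0, -67.3]
force: [-0.4, -0.5, -0.1]
opening: 0.0878
gripper_force: 0.0
```

>>> step_arm(
  steps=[
    [[0.3, 0.22, 0, 0, 0, 0], [0.65, 0.47, 0, 0, 0, -0.02], [0.89, 0.66, 0.01, 0, 0, -0.03]],
  ],
)

```text
clock: 9.95
tool_pos: [0.4301, -0.0813, 0.1178]
orientation: [180.0, 0.0, -66.4]
force: [0.2, 0.1, -0.5]
opening: 0.0876
gripper_force: 0.0
```

>>> step_arm(
  steps=[
    [[0.3, 0.22, 0, 0, 0, 0], [0.64, 0.47, 0, 0, 0, -0.02], [0.87, 0.67, 0.01, 0, 0, -0.03]],
  ],
)

```text
clock: 10.25
tool_pos: [0.4038, -0.1878, 0.1169]
orientation: [180.0, 0.0, -65.5]
force: [1.3, 0.8, 0.3]
opening: 0.0879
gripper_force: 0.0
```

>>> step_arm(
  steps=[
    [[0.3, 0.22, 0, 0, 0, 0], [0.63, 0.48, 0, 0, 0, -0.02], [0.8, 0.63, 0.01, 0, 0, -0.03], [0.86, 0.69, 0.01, 0, 0, -0.03], [0.86, 0.69, 0.01, 0, 0, -0.03]],
  ],
)

```text
clock: 10.75
tool_pos: [0.3767, -0.2934, 0.1156]
orientation: [180.0, 0.0, -64.8]
force: [-0.5, 0.4, -0.5]
opening: 0.0876
gripper_force: 0.0
```

```bash
python3 - <<'E'
from h import *
s=get_obs(); print(s["tool_pos"],s["orientation"],s["opening"])
plan([[.380,-.292,.010,-64.5]],n=1.0)
p,P,c=cloud("scene"); z=P[...,2]; H=hsv(p)
b=(abs(P[...,0]-.512)<.05)&(abs(P[...,1]-.24)<.05)&(z>.075); print("tall",rect(P[b][:,:2]),np.median(z[b]))
k=(abs(P[...,0]-.512)<.05)&(abs(P[...,1]-.24)<.05)&(z>.085);print("key",rect(P[k][:,:2]),k.sum())
cv2.imwrite("pics/s2.png",p[:,:,::-1])
q,d=snapshot("wrist"); cv2.imwrite("pics/w2.png",q[:,:,::-1])
E
```

```text
[ 0.37671865 -0.29343571  0.11561574] [ 1.79961364e+02  4.28599426e-02 -6.48053725e+01] 0.08755065507943566
[ 0.   -0.02  0.53] wz -0.01 rows>= 1.1 -> [ 3.7900e-01 -2.9300e-01  6.3000e-02 -6.4519e+01]
[ 0.   -0.02  0.53] wz -0.0 rows>= 1.1 -> [ 3.8000e-01 -2.9200e-01  1.0000e-02 -6.4519e+01]
--
tall (array([513.3, 240.6]), array([43.7, 43.3]), 24.7) 0.08078403266046258
key (array([513.4, 241.2]), array([ 7.6, 40.8]), 18.2) 47
```

View pics/w2.png

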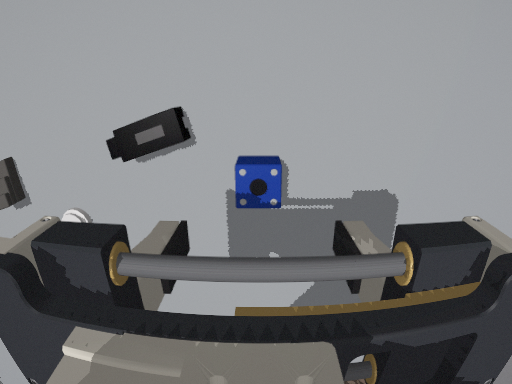

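The tall riser is within 2 mm of its ring, and the middle riser (258,182) is centred and square below the gripper. Pick it.

>>> step_arm(
  steps=[
    [[0, -0.02, 0.25, 0, 0, 0], [0, -0.04, 0.5, 0, 0, -0.01], [0, -0.04, 0.75, 0, 0, -0.01], [0, -0.04, 0.95, 0, 0, -0.01], [0, -0.04, 1.0, 0, 0, -0.01], [0, -0.04, 1.0, 0, 0, -0.01], [0, -0.04, 1.0, 0, 0, -0.01]],
  ],
)

```text
clock: 11.55
tool_pos: [0.382, -0.291, 0.017]
orientation: [-180.0, -0.1, -64.3]
force: [0.2, 0.9, 0.2]
opening: 0.0876
gripper_force: 0.0
```

>>> step_arm(
  steps=[
    [[0, 0, 0.04, 0, 0, 0], [0, 0, 0.04, 0, 0, 0]],
  ],
)

```text
clock: 11.75
tool_pos: [0.3814, -0.2912, 0.0126]
orientation: [-180.0, -0.0, -64.4]
force: [-0.6, -0.1, -0.2]
opening: 0.0873
gripper_force: 0.0
```

>>> step_arm(
  steps=[
    [[0, 0, 0, 0, 0, 0], [0, 0, 0, 0, 0, 0], [0, 0, 0, 0, 0, 0], [0, 0, 0, 0, 0, 0], [0, 0, 0, 0, 0, 0], [0, 0, 0, 0, 0, 0], [0, 0, 0, 0, 0, 0], [0, 0, 0, 0, 0, 0], [0, 0, 0, 0, 0, 0], [0, 0, 0, 0, 0, 0]],
  ],
  jaw=255,
)

```text
clock: 12.75
tool_pos: [0.3809, -0.2912, 0.0121]
orientation: [180.0, 0.0, -64.4]
force: [-1.0, -0.7, 1.1]
opening: 0.0412
gripper_force: 30.0
```

```bash
python3 - <<'E'
from h import *
s=get_obs(); print(s["tool_pos"],s["orientation"],s["opening"],s["gripper_force"])
x,y,z=s["tool_pos"]; w=s["orientation"][2]
plan([[x,y,.105,w],[.548,.147,.110,-68.9],[.548,.147,.025+z,-68.9]],n=1.0)
E
```

```text
[ 0.38092311 -0.29121147  0.012137  ] [ 1.79986601e+02  8.63102129e-03 -6.43887806e+01] 0.041225502220306416 30.000182390213013
[-0.    0.   -0.93] wz -0.0 rows>= 1.9 -> [  0.381  -0.291   0.105 -64.389]
--
[-0.81 -0.85 -0.01] wz 0.04 rows>= 2.3 -> [  0.423  -0.181   0.106 -65.535]
[-0.82 -0.83 -0.01] wz 0.04 rows>= 2.3 -> [  0.464  -0.072   0.107 -66.681]
[-0.84 -0.82 -0.01] wz 0.04 rows>= 2.3 -> [ 5.0600e-01  3.7000e-02  1.0800e-01 -6.7827e+01]
[-0.86 -0.8  -0.02] wz 0.04 rows>= 2.3 -> [  0.548   0.147   0.11  -68.972]
--
[ 0.   -0.    0.73] wz -0.0 rows>= 1.5 -> [ 5.4800e-01  1.4700e-01  3.7000e-02 -6.8972e+01]
--
```

>>> step_arm(
  steps=[
    [[0, 0, -0.2, 0, 0, 0], [0, 0, -0.5, 0, 0, 0], [0, 0, -0.8, 0, 0, 0], [0, 0, -0.93, 0, 0, 0], [0, 0, -0.93, 0, 0, 0]],
  ],
)

```text
clock: 13.25
tool_pos: [0.3825, -0.2915, 0.107]
orientation: [-179.8, -0.2, -64.4]
force: [1.3, -0.0, -1.0]
opening: 0.0409
gripper_force: 30.0
```

>>> step_arm(
  steps=[
    [[-0.25, -0.27, 0, 0, 0, 0.01], [-0.55, -0.58, 0, 0, 0, 0.03], [-0.81, -0.85, -0.01, 0, 0, 0.04]],
  ],
)

```text
clock: 13.55
tool_pos: [0.422, -0.18, 0.1048]
orientation: [179.9, 0.1, -65.6]
force: [1.5, -0.2, -1.4]
opening: 0.0415
gripper_force: 30.0
```

>>> step_arm(
  steps=[
    [[-0.27, -0.27, 0, 0, 0, 0.01], [-0.55, -0.56, 0, 0, 0, 0.03], [-0.82, -0.83, -0.01, 0, 0, 0.04]],
  ],
)

```text
clock: 13.85
tool_pos: [0.4638, -0.0708, 0.1058]
orientation: [179.9, 0.0, -66.7]
force: [0.3, -0.2, -0.9]
opening: 0.0415
gripper_force: 30.0
```

>>> step_arm(
  steps=[
    [[-0.28, -0.27, 0, 0, 0, 0.01], [-0.56, -0.55, 0, 0, 0, 0.03], [-0.84, -0.82, -0.01, 0, 0, 0.04]],
  ],
)

```text
clock: 14.15
tool_pos: [0.5058, 0.0387, 0.1066]
orientation: [179.9, 0.0, -67.8]
force: [0.8, -0.5, -1.7]
opening: 0.0415
gripper_force: 30.0
```

>>> step_arm(
  steps=[
    [[-0.28, -0.26, 0, 0, 0, 0.01], [-0.57, -0.53, -0.01, 0, 0, 0.03], [-0.78, -0.73, -0.02, 0, 0, 0.04], [-0.86, -0.8, -0.02, 0, 0, 0.04], [-0.86, -0.8, -0.02, 0, 0, 0.04], [-0.86, -0.8, -0.02, 0, 0, 0.04]],
  ],
)

```text
clock: 14.75
tool_pos: [0.5469, 0.1463, 0.1089]
orientation: [179.9, -0.0, -69.0]
force: [-1.0, -0.1, -1.7]
opening: 0.0414
gripper_force: 30.0
```

>>> step_arm(
  steps=[
    [[0, 0, 0.2, 0, 0, 0], [0, 0, 0.45, 0, 0, 0], [0, 0, 0.6, 0, 0, 0], [0, 0, 0.66, 0, 0, 0], [0, 0, 0.66, 0, 0, 0], [0, 0, 0.66, 0, 0, 0], [0, 0, 0.66, 0, 0, 0]],
  ],
)

```text
clock: 15.45
tool_pos: [0.5486, 0.1471, 0.0452]
orientation: [-179.9, 0.0, -69.0]
force: [0.5, -0.7, -2.3]
opening: 0.0414
gripper_force: 30.0
```

Eight millimetres to go to 0.037.

>>> step_arm(
  steps=[
    [[0, 0, 0.04, 0, 0, 0], [0, 0, 0.07, 0, 0, 0], [0, 0, 0.07, 0, 0, 0], [0, 0, 0.07, 0, 0, 0]],
  ],
)

```text
clock: 15.85
tool_pos: [0.5481, 0.1471, 0.0372]
orientation: [-180.0, -0.0, -69.0]
force: [-0.4, 0.6, -1.3]
opening: 0.0417
gripper_force: 30.0
```

>>> step_arm(
  steps=[
    [[0, 0, 0, 0, 0, 0], [0, 0, 0, 0, 0, 0], [0, 0, 0, 0, 0, 0], [0, 0, 0, 0, 0, 0], [0, 0, 0, 0, 0, 0], [0, 0, 0, 0, 0, 0]],
  ],
  jaw=0,
)

```text
clock: 16.45
tool_pos: [0.548, 0.147, 0.0372]
orientation: [-180.0, -0.0, -69.0]
force: [0.8, -0.4, -0.2]
opening: 0.0833
gripper_force: 0.0
```

>>> step_arm(
  steps=[
    [[0, 0, -0.25, 0, 0, 0], [0, 0, -0.6, 0, 0, 0], [0, 0, -0.8, 0, 0, 0], [0, 0, -0.8, 0, 0, 0], [0, 0, -0.8, 0, 0, 0]],
  ],
)

```text
clock: 16.95
tool_pos: [0.548, 0.1471, 0.1175]
orientation: [-179.9, 0.0, -69.0]
force: [-0.5, -0.7, -0.9]
opening: 0.0877
gripper_force: 0.0
```

```bash
python3 - <<'E'
from h import *
s=get_obs(); print(s["tool_pos"],s["orientation"],s["opening"])
plan([[.4365,-.1543,.115,-26.5],[.4365,-.1543,.007,-26.5]],n=1.0)
E
```

```text
[0.54800823 0.1471438  0.11745555] [-1.79942892e+02  2.82526731e-02 -6.89806858e+01] 0.08768892595101485
[0.8  0.71 0.01] wz -0.49 rows>= 2.1 -> [ 5.1000e-01  4.7000e-02  1.1600e-01 -5.4943e+01]
[0.61 0.88 0.01] wz -0.5 rows>= 2.1 -> [  0.473  -0.053   0.115 -40.619]
[0.19 0.5  0.  ] wz -0.25 rows>= 1.1 -> [  0.455  -0.104   0.115 -33.457]
[0.12 0.52 0.  ] wz -0.24 rows>= 1.1 -> [  0.437  -0.154   0.115 -26.582]
--
[0.   0.   0.54] wz -0.0 rows>= 1.1 -> [  0.437  -0.154   0.061 -26.582]
[0.   0.01 0.54] wz -0.0 rows>= 1.1 -> [ 4.3600e-01 -1.5500e-01  7.0000e-03 -2.6582e+01]
--
```

>>> step_arm(
  steps=[
    [[0.26, 0.23, 0, 0, 0, -0.16], [0.54, 0.47, 0.01, 0, 0, -0.33], [0.8, 0.71, 0.01, 0, 0, -0.49]],
  ],
)

```text
clock: 17.25
tool_pos: [0.5089, 0.0456, 0.1146]
orientation: [179.8, 0.0, -54.7]
force: [0.8, -0.8, -0.0]
opening: 0.0875
gripper_force: 0.0
```

>>> step_arm(
  steps=[
    [[0.2, 0.29, 0, 0, 0, -0.16], [0.4, 0.59, 0.01, 0, 0, -0.33], [0.61, 0.88, 0.01, 0, 0, -0.5]],
  ],
)

```text
clock: 17.55
tool_pos: [0.4717, -0.055, 0.1139]
orientation: [179.9, 0.1, -40.4]
force: [0.3, 0.0, -0.1]
opening: 0.0872
gripper_force: 0.0
```

>>> step_arm(
  steps=[
    [[0.1, 0.25, 0, 0, 0, -0.13], [0.19, 0.5, 0, 0, 0, -0.25]],
  ],
)

```text
clock: 17.75
tool_pos: [0.4538, -0.1052, 0.1141]
orientation: [179.9, 0.1, -33.3]
force: [1.2, 0.0, 0.4]
opening: 0.0879
gripper_force: 0.0
```

>>> step_arm(
  steps=[
    [[0.06, 0.26, 0, 0, 0, -0.12], [0.1, 0.44, 0, 0, 0, -0.2], [0.12, 0.52, 0, 0, 0, -0.24], [0.12, 0.52, 0, 0, 0, -0.24], [0.12, 0.52, 0, 0, 0, -0.24]],
  ],
)

```text
clock: 18.25
tool_pos: [0.4362, -0.1539, 0.1145]
orientation: [180.0, 0.1, -26.6]
force: [0.7, -0.7, 0.1]
opening: 0.0877
gripper_force: 0.0
```

```bash
python3 - <<'E'
from h import *
s=get_obs(); print(s["tool_pos"],s["orientation"],s["opening"])
plan([[.4365,-.1543,.007,-26.5]],n=1.0)
c=calibration("wrist"); q,d=snapshot("wrist"); H=hsv(q)
m=(H[...,0]>105)&(H[...,0]<125)&(H[...,1]>140)
b=max(blobs(m),key=lambda b:b.sum()); uv=np.argwhere(b)[:,::-1]; print(uv.mean(0),rect(onplane("wrist",uv,.028,c)[:,:2]))
E
```

```text
[ 0.43621927 -0.1538978   0.11446204] [ 1.79968171e+02  6.71476004e-02 -2.66477525e+01] 0.0877420714903485
[0.   0.   0.54] wz -0.0 rows>= 1.1 -> [  0.436  -0.154   0.06  -26.648]
[0.   0.   0.53] wz -0.01 rows>= 1.1 -> [ 4.3600e-01 -1.5400e-01  7.0000e-03 -2.6361e+01]
--
[261.29365559 179.21389728] (array([ 439.4, -156.5]), array([40.2, 45.4]), 62.2)
```

>>> step_arm(
  steps=[
    [[0, 0, 0.25, 0, 0, 0], [0, 0, 0.5, 0, 0, 0], [0, 0, 0.75, 0, 0, 0], [0, 0, 0.95, 0, 0, 0], [0, 0, 1.0, 0, 0, 0], [0, 0, 1.0, 0, 0, 0], [0, 0, 1.0, 0, 0, 0]],
  ],
)

```text
clock: 19.0
tool_pos: [0.4374, -0.1537, 0.0159]
orientation: [-180.0, -0.0, -26.5]
force: [-0.3, -0.1, 0.3]
opening: 0.0874
gripper_force: 0.0
```

>>> step_arm(
  steps=[
    [[0, 0, 0.04, 0, 0, 0], [0, 0, 0.07, 0, 0, 0], [0, 0, 0.07, 0, 0, 0]],
  ],
)

```text
clock: 19.3
tool_pos: [0.4366, -0.1539, 0.0082]
orientation: [-180.0, -0.0, -26.6]
force: [-0.1, 0.1, -0.0]
opening: 0.0875
gripper_force: 0.0
```

>>> step_arm(
  steps=[
    [[0, 0, 0, 0, 0, 0], [0, 0, 0, 0, 0, 0], [0, 0, 0, 0, 0, 0], [0, 0, 0, 0, 0, 0], [0, 0, 0, 0, 0, 0], [0, 0, 0, 0, 0, 0], [0, 0, 0, 0, 0, 0], [0, 0, 0, 0, 0, 0], [0, 0, 0, 0, 0, 0], [0, 0, 0, 0, 0, 0]],
  ],
  jaw=255,
)

```text
clock: 20.3
tool_pos: [0.4367, -0.1539, 0.0082]
orientation: [-180.0, -0.0, -26.6]
force: [0.7, 0.1, -0.4]
opening: 0.0129
gripper_force: 0.0
```

```bash
python3 - <<'E'
from h import *
s=get_obs(); print(s["tool_pos"],s["orientation"],s["opening"],s["gripper_force"])
x,y,z=s["tool_pos"]; w=s["orientation"][2]
plan([[x,y,.09,w],[.584,.0537,.095,-68.9],[.584,.0537,.025+z,-68.9]],n=1.0)
E
```

```text
[ 0.43667323 -0.153932    0.00816258] [-1.79999004e+02 -1.22849113e-03 -2.65725188e+01] 0.012935470335589939 0.0
[ 0.    0.   -0.82] wz -0.0 rows>= 1.6 -> [  0.437  -0.154   0.09  -26.573]
--
[ 0.13 -0.84 -0.02] wz 0.49 rows>= 1.7 -> [  0.486  -0.085   0.092 -40.61 ]
[-0.08 -0.84 -0.01] wz 0.49 rows>= 1.7 -> [ 5.3400e-01 -1.6000e-02  9.3000e-02 -5.4647e+01]
[-0.28 -0.81 -0.02] wz 0.5 rows>= 1.7 -> [ 5.8400e-01  5.4000e-02  9.5000e-02 -6.8971e+01]
--
[0.   0.   0.62] wz -0.0 rows>= 1.2 -> [ 5.8400e-01  5.4000e-02  3.3000e-02 -6.8971e+01]
--
```

The fingers closed past 42 mm with no force, so the grasp missed. Look.

```bash
python3 - <<'E'
from h import *
p,d=snapshot("side"); cv2.imwrite("pics/sd3.png",cv2.resize(p[:,:,::-1],(800,600)))
E
```

```text
(no output)
```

View pics/sd3.png

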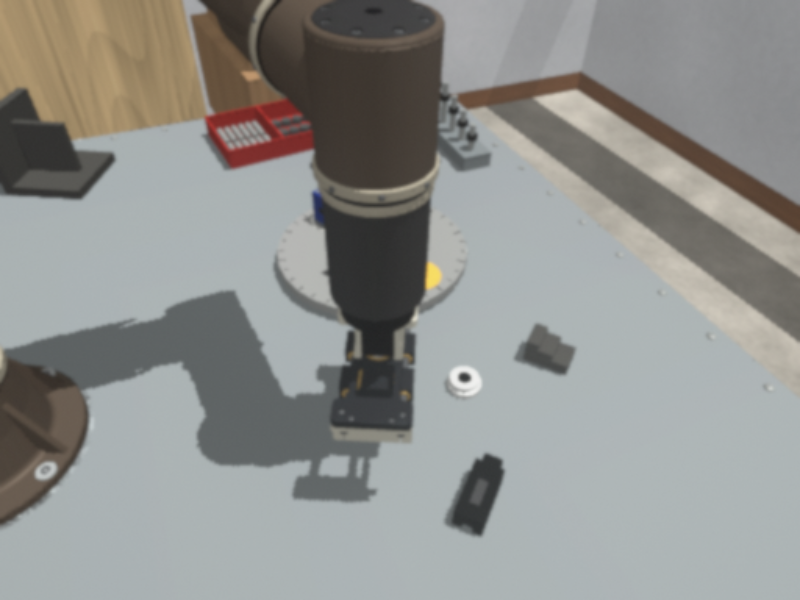

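The hand hides the riser in the side view; check the wrist camera before moving.

```bash
python3 - <<'E'
from h import *
print(get_obs()["opening"],get_obs()["force"])
p,d=snapshot("wrist"); cv2.imwrite("pics/w3.png",p[:,:,::-1])
E
```

```text
0.009360480051229284 [-0.1034335  -0.62851771  0.68115108]
```

View pics/w3.png

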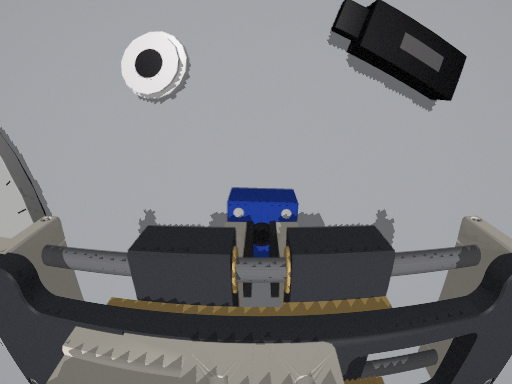

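```bash
python3 - <<'E'
from h import *
p,P,c=cloud("wrist")
for u,v in [(262,198),(262,207),(245,216),(280,216),(262,225),(262,235),(262,250),(243,240),(280,240),(262,290),(243,285),(100,150),(150,65),(190,250)]: print(u,v,P[v,u].round(4),p[v,u])
H=hsv(p);b=(H[...,0]>105)&(H[...,0]<125)&(H[...,1]>140); print(rect(P[b][:,:2]),np.nanpercentile(P[b][:,2],[2,25,50,75,98]))
E
```

```text
262 198 [ 0.4557 -0.1646  0.0219] [ 18  40 102]
262 207 [ 0.4522 -0.1629  0.0265] [ 34  64 154]
245 216 [ 0.452  -0.1516  0.0278] [ 21  46 120]
280 216 [ 0.4429 -0.17    0.0279] [ 24  42 102]
262 225 [ 0.4423 -0.158   0.0277] [28 29 29]
262 235 [ 0.4364 -0.155   0.0278] [18 19 21]
262 250 [ 0.427  -0.1503  0.0276] [ 20  41 108]
243 240 [ 0.4494 -0.1505  0.0529] [123 120 112]
280 240 [ 0.4651 -0.1757  0.1016] [52 51 51]
262 290 [ 3.803e-01 -1.271e-01 -2.000e-04] [103 105 108]
243 285 [ 0.4622 -0.1611  0.1144] [96 81 51]
100 150 [ 0.5321 -0.0733 -0.0007] [162 165 169]
150 65 [ 0.558  -0.1413  0.0164] [46 47 51]
190 250 [ 0.4809 -0.1543  0.1172] [36 33 40]
(array([ 483.1, -217.7]), array([ 83.8, 164.3]), 14.5) [0.00367022 0.01891036 0.02665468 0.02732749 0.02833339]
```

```bash
python3 - <<'E'
from h import *
from scipy.spatial.transform import Rotation as Ro
s=get_obs(); c=calibration("wrist"); R=cv2.Rodrigues(c["rvec"])[0]
T=Ro.from_euler('xyz',s["orientation"],degrees=True); o=-R.T@c["tvec"].ravel()
print("cam in tool",T.inv().apply(o-s["tool_pos"]),"opening",s["opening"],s["tool_pos"])
p,P,_=cloud("wrist"); 
L=T.inv().apply(P.reshape(-1,3)-s["tool_pos"]).reshape(P.shape)
print("axis in tool", T.inv().apply(R[2]))
for q in ([0,0,0],[0,.02,0],[0,-.02,0],[0,0,-.0188],[0,0,-.05],[0,0,-.1]):
    X=R@(T.apply(q)+s["tool_pos"])+c["tvec"].ravel(); r=np.hypot(*X[:2]); th=np.arctan2(r,X[2]); print(q,(c["mtx"][:2,2]+297.3*th*X[:2]/r).round(1), np.linalg.norm(X).round(4))
for v in range(222,300,8):
    print(v,[(u,*(L[v,u]*1000).round(0).astype(int)) for u in (236,243,248,262,276,282,288) if np.isfinite(L[v,u,0])])
g=cv2.resize(p[180:320,190:340,::-1],None,fx=5,fy=4,interpolation=cv2.INTER_CUBIC); g=np.clip(g*2.0,0,255).astype(np.uint8); cv2.imwrite("pics/w3c.png",g)
E
```

```text
cam in tool [ 0.08056912  0.00046535 -0.18081851] opening 0.002742090713783165 [ 0.43663205 -0.15394444  0.00815449]
axis in tool [-0.29208897 -0.00109507  0.95639052]
[0, 0, 0] [260.3 222.2] 0.198
[0, 0.02, 0] [290.4 222.1] 0.1989
[0, -0.02, 0] [230.3 222. ] 0.199
[0, 0, -0.0188] [260.3 234.8] 0.1809
[0, 0, -0.05] [260.1 261.7] 0.1536
[0, 0, -0.1] [259.7 330.6] 0.1141
222 [(236, np.int64(12), np.int64(-14), np.int64(-27)), (243, np.int64(12), np.int64(-10), np.int64(-28)), (248, np.int64(13), np.int64(-7), np.int64(-29)), (262, np.int64(9), np.int64(1), np.int64(-19)), (276, np.int64(12), np.int64(9), np.int64(-28)), (282, np.int64(13), np.int64(12), np.int64(-28)), (288, np.int64(12), np.int64(16), np.int64(-28))]
230 [(236, np.int64(40), np.int64(-8), np.int64(-95)), (243, np.int64(40), np.int64(-5), np.int64(-95)), (248, np.int64(12), np.int64(-6), np.int64(-38)), (262, np.int64(4), np.int64(1), np.int64(-20)), (276, np.int64(12), np.int64(8), np.int64(-38)), (282, np.int64(40), np.int64(7), np.int64(-96)), (288, np.int64(40), np.int64(9), np.int64(-95))]
238 [(243, np.int64(40),
[... 2077 characters left out ...]
 np.int64(29), np.int64(-7), np.int64(-111)), (243, np.int64(30), np.int64(-5), np.int64(-112)), (248, np.int64(23), np.int64(-4), np.int64(-102)), (262, np.int64(-60), np.int64(1), np.int64(10)), (276, np.int64(29), np.int64(5), np.int64(-110)), (282, np.int64(30), np.int64(6), np.int64(-112)), (288, np.int64(30), np.int64(8), np.int64(-112))]
294 [(236, np.int64(26), np.int64(-7), np.int64(-111)), (243, np.int64(27), np.int64(-5), np.int64(-112)), (248, np.int64(7), np.int64(-5), np.int64(-86)), (262, np.int64(-67), np.int64(1), np.int64(9)), (276, np.int64(21), np.int64(5), np.int64(-105)), (282, np.int64(27), np.int64(6), np.int64(-112)), (288, np.int64(27), np.int64(8), np.int64(-113))]
```

View pics/w3c.png

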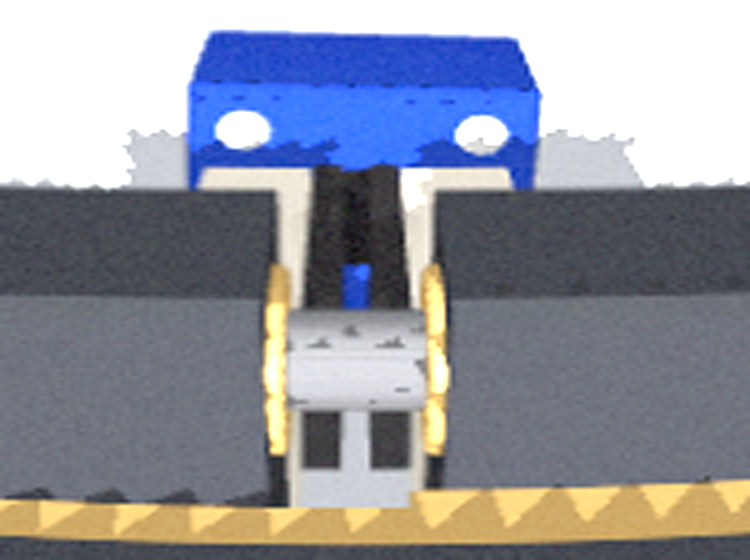

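>>> step_arm(
  steps=[
    [[0, 0, -0.2, 0, 0, 0], [0, 0, -0.5, 0, 0, 0], [0, 0, -0.8, 0, 0, 0], [0, 0, -0.8, 0, 0, 0], [0, 0, -0.8, 0, 0, 0]],
  ],
)

```text
clock: 21.0
tool_pos: [0.4371, -0.1538, 0.0888]
orientation: [-179.9, -0.1, -26.6]
force: [-0.1, -0.2, -1.3]
opening: 0.0005
gripper_force: 0.0
```

```bash
python3 - <<'E'
from h import *
from scipy.spatial.transform import Rotation as Ro
s=get_obs(); T=Ro.from_euler('xyz',s["orientation"],degrees=True); print(s["tool_pos"],s["opening"])
for n in("wrist","scene","side"):
    p,P,c=cloud(n); L=T.inv().apply(P.reshape(-1,3)-s["tool_pos"])*1000
    m=(abs(L[:,0])<25)&(abs(L[:,1])<50)&(L[:,2]<30)&(L[:,2]>-70)
    Q=L[m]; print(n,m.sum(), np.percentile(Q[:,2],[50,90,98,100]).round(1) if m.sum() else '', Q[np.argsort(-Q[:,2])[:4]].round(0).tolist())
E
```

```text
[ 0.43706315 -0.15383924  0.08875041] 0.0005048612238235282
wrist 1211 [-43.6 -29.1 -25.1 -22. ] [[11.0, -2.0, -22.0], [11.0, 1.0, -22.0], [11.0, 3.0, -23.0], [11.0, -2.0, -23.0]]
scene 0  []
side 0  []
```

The visible fingertips lie about 22 mm behind the stated TCP, so they closed just over the 28 mm riser, which still stands. I'll open and descend to TCP z ≈ -0.010, watching the force.

>>> step_arm(
  steps=[
    [[0, 0, 0, 0, 0, 0], [0, 0, 0, 0, 0, 0], [0, 0, 0, 0, 0, 0], [0, 0, 0, 0, 0, 0], [0, 0, 0, 0, 0, 0], [0, 0, 0, 0, 0, 0], [0, 0, 0, 0, 0, 0], [0, 0, 0, 0, 0, 0], [0, 0, 0, 0, 0, 0], [0, 0, 0, 0, 0, 0]],
  ],
  jaw=0,
)

```text
clock: 22.15
tool_pos: [0.4367, -0.154, 0.0882]
orientation: [-180.0, -0.0, -26.6]
force: [-0.3, 0.6, -0.9]
opening: 0.0743
gripper_force: 0.0
```

>>> step_arm(
  steps=[
    [[0, 0, 0.25, 0, 0, 0], [0, 0, 0.5, 0, 0, 0], [0, 0, 0.75, 0, 0, 0], [0, 0, 0.82, 0, 0, 0], [0, 0, 0.87, 0, 0, 0], [0, 0, 0.92, 0, 0, 0], [0, 0, 0.92, 0, 0, 0]],
  ],
)

```text
clock: 22.85
tool_pos: [0.4369, -0.1539, -0.0036]
orientation: [-180.0, -0.0, -26.6]
force: [-0.7, -0.3, -0.3]
opening: 0.0872
gripper_force: 0.0
```

>>> step_arm(
  steps=[
    [[0, 0, 0.03, 0, 0, 0], [0, 0, 0.06, 0, 0, 0], [0, 0, 0.06, 0, 0, 0]],
  ],
)

```text
clock: 23.15
tool_pos: [0.4366, -0.154, -0.0099]
orientation: [-180.0, -0.0, -26.6]
force: [-1.1, 0.2, 0.1]
opening: 0.0876
gripper_force: 0.0
```

>>> step_arm(
  steps=[
    [[0, 0, 0, 0, 0, 0], [0, 0, 0, 0, 0, 0], [0, 0, 0, 0, 0, 0], [0, 0, 0, 0, 0, 0], [0, 0, 0, 0, 0, 0], [0, 0, 0, 0, 0, 0], [0, 0, 0, 0, 0, 0], [0, 0, 0, 0, 0, 0], [0, 0, 0, 0, 0, 0], [0, 0, 0, 0, 0, 0]],
  ],
  jaw=255,
)

```text
clock: 24.15
tool_pos: [0.4367, -0.154, -0.0098]
orientation: [-180.0, -0.0, -26.6]
force: [-0.1, 0.6, 0.5]
opening: 0.0423
gripper_force: 29.8
```

```bash
python3 - <<'E'
from h import *
s=get_obs(); print(s["tool_pos"],s["orientation"],s["opening"],s["gripper_force"])
x,y,z=s["tool_pos"]; w=s["orientation"][2]
plan([[x,y,.09,w],[.584,.0537,.095,-68.9],[.584,.0537,.025+z,-68.9]],n=1.0)
E
```

```text
[ 0.43669023 -0.15395426 -0.00981819] [-1.79999651e+02 -2.32530551e-03 -2.65706393e+01] 0.04225075335252111 29.838463068008423
[-0.  0. -1.] wz -0.0 rows>= 2.0 -> [  0.437  -0.154   0.09  -26.571]
--
[ 0.13 -0.84 -0.02] wz 0.49 rows>= 1.7 -> [  0.486  -0.085   0.092 -40.608]
[-0.08 -0.84 -0.01] wz 0.49 rows>= 1.7 -> [ 5.3400e-01 -1.6000e-02  9.3000e-02 -5.4646e+01]
[-0.28 -0.81 -0.02] wz 0.5 rows>= 1.7 -> [ 5.840e-01  5.400e-02  9.500e-02 -6.897e+01]
--
[0.  0.  0.8] wz -0.0 rows>= 1.6 -> [ 5.840e-01  5.400e-02  1.500e-02 -6.897e+01]
--
```

>>> step_arm(
  steps=[
    [[0, 0, -0.2, 0, 0, 0], [0, 0, -0.5, 0, 0, 0], [0, 0, -0.8, 0, 0, 0], [0, 0, -1.0, 0, 0, 0], [0, 0, -1.0, 0, 0, 0]],
  ],
)

```text
clock: 24.65
tool_pos: [0.4386, -0.1539, 0.0929]
orientation: [-179.9, -0.3, -26.5]
force: [-0.0, 0.1, -0.9]
opening: 0.0417
gripper_force: 29.8
```

>>> step_arm(
  steps=[
    [[0.04, -0.28, -0.01, 0, 0, 0.16], [0.09, -0.56, -0.01, 0, 0, 0.33], [0.13, -0.84, -0.02, 0, 0, 0.49]],
  ],
)

```text
clock: 24.95
tool_pos: [0.4857, -0.084, 0.0914]
orientation: [180.0, 0.0, -40.9]
force: [0.9, -0.6, 0.2]
opening: 0.0418
gripper_force: 29.8
```

>>> step_arm(
  steps=[
    [[-0.03, -0.28, 0, 0, 0, 0.16], [-0.06, -0.56, -0.01, 0, 0, 0.33], [-0.08, -0.84, -0.01, 0, 0, 0.49]],
  ],
)

```text
clock: 25.25
tool_pos: [0.5344, -0.0147, 0.0922]
orientation: [179.9, 0.0, -54.9]
force: [0.4, -0.3, -0.5]
opening: 0.0421
gripper_force: 29.8
```

>>> step_arm(
  steps=[
    [[-0.1, -0.28, -0.01, 0, 0, 0.16], [-0.2, -0.56, -0.01, 0, 0, 0.33], [-0.26, -0.75, -0.02, 0, 0, 0.46], [-0.28, -0.81, -0.02, 0, 0, 0.5], [-0.28, -0.81, -0.02, 0, 0, 0.5], [-0.28, -0.81, -0.02, 0, 0, 0.5]],
  ],
)

```text
clock: 25.85
tool_pos: [0.5834, 0.0534, 0.0944]
orientation: [179.9, 0.0, -68.9]
force: [0.5, -0.3, -0.1]
opening: 0.0417
gripper_force: 29.8
```

>>> step_arm(
  steps=[
    [[0, 0, 0.2, 0, 0, 0], [0, 0, 0.45, 0, 0, 0], [0, 0, 0.65, 0, 0, 0], [0, 0, 0.72, 0, 0, 0], [0, 0, 0.72, 0, 0, 0], [0, 0, 0.72, 0, 0, 0], [0, 0, 0.72, 0, 0, 0]],
  ],
)

```text
clock: 26.55
tool_pos: [0.5851, 0.0542, 0.0244]
orientation: [-179.9, -0.0, -69.0]
force: [-0.6, 0.6, -0.2]
opening: 0.042
gripper_force: 29.8
```

Target TCP z = 0.0152, so about 9 mm more.

>>> step_arm(
  steps=[
    [[0, 0, 0.04, 0, 0, 0], [0, 0, 0.07, 0, 0, 0], [0, 0, 0.08, 0, 0, 0], [0, 0, 0.08, 0, 0, 0], [0, 0, 0.08, 0, 0, 0]],
  ],
)

```text
clock: 27.05
tool_pos: [0.5843, 0.0541, 0.0152]
orientation: [180.0, 0.0, -69.0]
force: [-1.0, -0.3, 0.5]
opening: 0.0416
gripper_force: 29.8
```

>>> step_arm(
  steps=[
    [[0, 0, 0, 0, 0, 0], [0, 0, 0, 0, 0, 0], [0, 0, 0, 0, 0, 0], [0, 0, 0, 0, 0, 0], [0, 0, 0, 0, 0, 0], [0, 0, 0, 0, 0, 0], [0, 0, 0, 0, 0, 0]],
  ],
  jaw=0,
)

```text
clock: 27.75
tool_pos: [0.5844, 0.0541, 0.0152]
orientation: [-180.0, 0.0, -69.0]
force: [-0.2, 0.7, -1.0]
opening: 0.0867
gripper_force: 0.0
```

>>> step_arm(
  steps=[
    [[0, 0, -0.25, 0, 0, 0], [0, 0, -0.6, 0, 0, 0], [0, 0, -0.8, 0, 0, 0], [0, 0, -0.8, 0, 0, 0], [0, 0, -0.8, 0, 0, 0]],
  ],
)

```text
clock: 28.25
tool_pos: [0.5844, 0.0542, 0.0955]
orientation: [-179.9, 0.0, -69.0]
force: [-0.1, 1.1, -0.2]
opening: 0.0878
gripper_force: 0.0
```

```bash
python3 - <<'E'
from h import *
s=get_obs(); print(s["tool_pos"],s["orientation"],s["opening"])
plan([[.499,-.287,.09,-138.9],[.499,-.287,-.012,-138.9]],n=1.0)
E
```

```text
[0.58437487 0.05417097 0.09548019] [-1.79938619e+02  2.01746680e-02 -6.89857920e+01] 0.08777679651899205
[0.96 0.67 0.02] wz 0.81 rows>= 2.7 -> [ 5.5600e-01 -5.9000e-02  9.3000e-02 -9.2191e+01]
[0.77 0.16 0.01] wz 0.54 rows>= 1.8 -> [ 5.3700e-01 -1.3600e-01  9.2000e-02 -1.0766e+02]
[ 0.78 -0.05  0.01] wz 0.55 rows>= 1.8 -> [ 5.18000e-01 -2.12000e-01  9.10000e-02 -1.23417e+02]
[ 0.74 -0.25  0.01] wz 0.54 rows>= 1.8 -> [ 4.99000e-01 -2.87000e-01  9.00000e-02 -1.38887e+02]
--
[-0.   -0.    0.51] wz 0.0 rows>= 1.0 -> [ 4.99000e-01 -2.87000e-01  3.90000e-02 -1.38887e+02]
[-0.   -0.    0.51] wz 0.0 rows>= 1.0 -> [ 4.99000e-01 -2.87000e-01 -1.20000e-02 -1.38887e+02]
--
```

>>> step_arm(
  steps=[
    [[0.3, 0.21, 0, 0, 0, 0.25], [0.6, 0.42, 0.01, 0, 0, 0.5], [0.9, 0.63, 0.02, 0, 0, 0.76], [0.96, 0.67, 0.02, 0, 0, 0.81]],
  ],
)

```text
clock: 28.65
tool_pos: [0.5538, -0.0624, 0.0916]
orientation: [179.8, -0.0, -92.6]
force: [0.1, 0.7, -0.1]
opening: 0.0878
gripper_force: 0.0
```

>>> step_arm(
  steps=[
    [[0.27, 0.06, 0, 0, 0, 0.19], [0.54, 0.11, 0.01, 0, 0, 0.38], [0.77, 0.16, 0.01, 0, 0, 0.54]],
  ],
)

```text
clock: 28.95
tool_pos: [0.5364, -0.1367, 0.091]
orientation: [179.9, -0.0, -107.8]
force: [-0.3, 0.9, -0.3]
opening: 0.0876
gripper_force: 0.0
```

>>> step_arm(
  steps=[
    [[0.27, -0.02, 0, 0, 0, 0.19], [0.54, -0.03, 0.01, 0, 0, 0.38], [0.78, -0.05, 0.01, 0, 0, 0.55]],
  ],
)

```text
clock: 29.25
tool_pos: [0.5174, -0.2125, 0.0899]
orientation: [179.9, -0.0, -123.6]
force: [0.9, -0.3, -0.1]
opening: 0.0874
gripper_force: 0.0
```

>>> step_arm(
  steps=[
    [[0.27, -0.09, 0, 0, 0, 0.19], [0.54, -0.18, 0.01, 0, 0, 0.38], [0.7, -0.23, 0.01, 0, 0, 0.51], [0.74, -0.25, 0.01, 0, 0, 0.54], [0.74, -0.25, 0.01, 0, 0, 0.54], [0.74, -0.25, 0.01, 0, 0, 0.54]],
  ],
)

```text
clock: 29.85
tool_pos: [0.4986, -0.2867, 0.0896]
orientation: [180.0, -0.0, -138.8]
force: [1.3, 0.1, 0.2]
opening: 0.088
gripper_force: 0.0
```

```bash
python3 - <<'E'
from h import *
s=get_obs(); print(s["tool_pos"],s["orientation"],s["opening"])
plan([[.499,-.287,-.012,-138.9]],n=1.0)
p,P,c=cloud("scene"); z=P[...,2]
for nm,x,y,h in(("short",.584,.054,.053),("mid",.548,.147,.066),("tall",.513,.241,.079)):
    b=(abs(P[...,0]-x)<.045)&(abs(P[...,1]-y)<.045)&(z>h-.004)&(z<h+.012); print(nm,rect(P[b][:,:2]),np.median(z[b]).round(4))
k=(abs(P[...,0]-.513)<.04)&(abs(P[...,1]-.241)<.04)&(z>.0845);print("key",rect(P[k][:,:2]),k.sum())
cv2.imwrite("pics/s4.png",cv2.resize(p[150:340,180:400,::-1],(660,570)))
q,d=snapshot("wrist"); cv2.imwrite("pics/w4.png",q[:,:,::-1])
E
```

```text
[ 0.49860826 -0.28670017  0.08964631] [ 1.79959225e+02 -2.06584245e-02 -1.38775125e+02] 0.08796630579732886
[-0.   -0.    0.51] wz 0.0 rows>= 1.0 -> [ 4.99000e-01 -2.87000e-01  3.90000e-02 -1.38775e+02]
[-0.   -0.    0.51] wz 0.0 rows>= 1.0 -> [ 4.99000e-01 -2.87000e-01 -1.20000e-02 -1.38775e+02]
--
short (array([585.4,  53.1]), array([43.4, 43.2]), 20.0) 0.0543
mid (array([549.1, 146.6]), array([43.2, 43.1]), 24.1) 0.0674
tall (array([513.3, 241. ]), array([43.4, 42.7]), 23.3) 0.0806
key (array([515.1, 242.6]), array([23.9, 41.1]), 40.9) 59
```

View pics/s4.png

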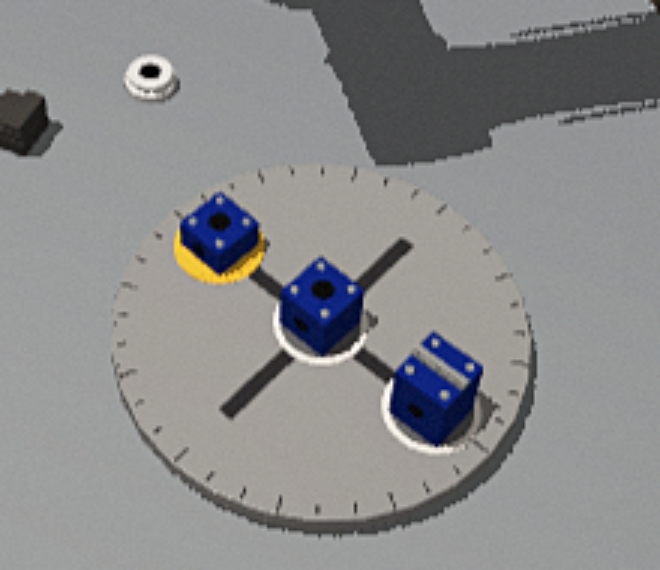

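View pics/w4.png

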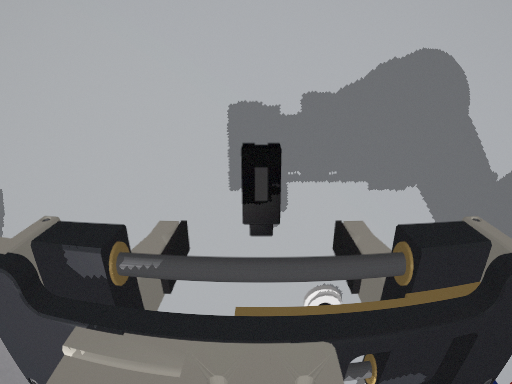

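All three risers stand centred on their marks, with the key along the row. The clamp (262,188) lies square between the fingers, nose toward -x of the tool. Pick it with the tips about 11 mm up.

>>> step_arm(
  steps=[
    [[0, 0, 0.25, 0, 0, 0], [0, 0, 0.5, 0, 0, 0], [0, 0, 0.75, 0, 0, 0], [0, 0, 0.9, 0, 0, 0], [0, 0, 1.0, 0, 0, 0], [0, 0, 1.0, 0, 0, 0], [0, 0, 1.0, 0, 0, 0]],
  ],
)

```text
clock: 30.65
tool_pos: [0.4991, -0.2872, -0.0093]
orientation: [-180.0, 0.0, -138.8]
force: [0.4, -0.8, 1.5]
opening: 0.0874
gripper_force: 0.0
```

>>> step_arm(
  steps=[
    [[0, 0, 0, 0, 0, 0], [0, 0, 0, 0, 0, 0], [0, 0, 0, 0, 0, 0], [0, 0, 0, 0, 0, 0], [0, 0, 0, 0, 0, 0], [0, 0, 0, 0, 0, 0], [0, 0, 0, 0, 0, 0], [0, 0, 0, 0, 0, 0], [0, 0, 0, 0, 0, 0], [0, 0, 0, 0, 0, 0], [0, 0, 0, 0, 0, 0], [0, 0, 0, 0, 0, 0]],
  ],
  jaw=255,
)

```text
clock: 31.85
tool_pos: [0.4985, -0.2873, -0.0099]
orientation: [180.0, -0.0, -138.9]
force: [-0.3, 1.2, 0.4]
opening: 0.0339
gripper_force: 30.0
```

```bash
python3 - <<'E'
from h import *
s=get_obs(); print(s["tool_pos"],s["orientation"],s["opening"],s["gripper_force"])
x,y,z=s["tool_pos"]; w=s["orientation"][2]
plan([[x,y,.085,w],[.5123,.2418,.110,-69],[.5123,.2418,.079+z,-69]],n=1.0)
E
```

```text
[ 0.49850199 -0.28729833 -0.00985121] [ 1.79992465e+02 -2.59048957e-03 -1.38875398e+02] 0.03391488071228522 29.99947428703308
[ 0.    0.   -0.95] wz -0.0 rows>= 1.9 -> [ 4.99000e-01 -2.87000e-01  8.50000e-02 -1.38875e+02]
--
[-0.9   0.97 -0.06] wz -0.61 rows>= 2.6 -> [ 5.030e-01 -1.550e-01  9.100e-02 -1.214e+02]
[-0.86  0.5  -0.05] wz -0.46 rows>= 2.0 -> [ 5.05000e-01 -5.60000e-02  9.60000e-02 -1.08222e+02]
[-0.95  0.29 -0.05] wz -0.46 rows>= 2.0 -> [ 5.0700e-01  4.4000e-02  1.0100e-01 -9.5044e+01]
[-0.99  0.06 -0.04] wz -0.45 rows>= 2.0 -> [  0.51    0.143   0.105 -82.153]
[-0.98 -0.16 -0.05] wz -0.46 rows>= 2.0 -> [  0.512   0.242   0.11  -68.975]
--
[ 0.   -0.    0.41] wz 0.0 rows>= 0.8 -> [  0.512   0.242   0.069 -68.975]
--
```

>>> step_arm(
  steps=[
    [[0, 0, -0.2, 0, 0, 0], [0, 0, -0.5, 0, 0, 0], [0, 0, -0.8, 0, 0, 0], [0, 0, -0.95, 0, 0, 0], [0, 0, -0.95, 0, 0, 0]],
  ],
)

```text
clock: 32.35
tool_pos: [0.4999, -0.2876, 0.0872]
orientation: [-179.8, 0.1, -138.9]
force: [1.4, -0.5, -3.9]
opening: 0.0337
gripper_force: 30.0
```

>>> step_arm(
  steps=[
    [[-0.23, 0.24, -0.02, 0, 0, -0.15], [-0.48, 0.52, -0.03, 0, 0, -0.33], [-0.72, 0.78, -0.05, 0, 0, -0.49], [-0.9, 0.97, -0.06, 0, 0, -0.61]],
  ],
)

```text
clock: 32.75
tool_pos: [0.5013, -0.1533, 0.0895]
orientation: [179.9, -0.0, -121.2]
force: [1.0, 0.2, -2.9]
opening: 0.0337
gripper_force: 30.0
```

>>> step_arm(
  steps=[
    [[-0.29, 0.17, -0.02, 0, 0, -0.15], [-0.58, 0.34, -0.04, 0, 0, -0.31], [-0.86, 0.5, -0.05, 0, 0, -0.46]],
  ],
)

```text
clock: 33.05
tool_pos: [0.5035, -0.0543, 0.0947]
orientation: [179.9, -0.0, -108.1]
force: [0.6, -0.5, -3.9]
opening: 0.0335
gripper_force: 30.0
```

>>> step_arm(
  steps=[
    [[-0.31, 0.1, -0.02, 0, 0, -0.15], [-0.63, 0.19, -0.04, 0, 0, -0.31], [-0.95, 0.29, -0.05, 0, 0, -0.46]],
  ],
)

```text
clock: 33.35
tool_pos: [0.5058, 0.0448, 0.0997]
orientation: [179.9, -0.0, -94.9]
force: [1.8, -1.0, -3.3]
opening: 0.0336
gripper_force: 30.0
```

>>> step_arm(
  steps=[
    [[-0.33, 0.02, -0.01, 0, 0, -0.15], [-0.66, 0.04, -0.03, 0, 0, -0.3], [-0.99, 0.06, -0.04, 0, 0, -0.45]],
  ],
)

```text
clock: 33.65
tool_pos: [0.5085, 0.1438, 0.1036]
orientation: [179.9, -0.0, -82.0]
force: [1.0, -0.0, -2.6]
opening: 0.0338
gripper_force: 30.0
```

>>> step_arm(
  steps=[
    [[-0.32, -0.05, -0.02, 0, 0, -0.15], [-0.62, -0.1, -0.04, 0, 0, -0.3], [-0.86, -0.14, -0.05, 0, 0, -0.41], [-0.98, -0.16, -0.05, 0, 0, -0.46], [-0.98, -0.16, -0.05, 0, 0, -0.46], [-0.98, -0.16, -0.05, 0, 0, -0.46]],
  ],
)

```text
clock: 34.25
tool_pos: [0.5112, 0.2413, 0.1089]
orientation: [179.9, -0.0, -69.0]
force: [-0.1, -0.0, -3.7]
opening: 0.0334
gripper_force: 30.0
```

```bash
python3 - <<'E'
from h import *
s=get_obs(); print(s["tool_pos"],s["orientation"],s["opening"],s["gripper_force"])
plan([[.5123,.2418,.0785,-69],[.5123,.2418,.0691,-69]],n=1.0)
p,d=snapshot("side"); cv2.imwrite("pics/sd5.png",cv2.resize(p[100:250,130:330,::-1],(800,600)))
E
```

```text
[0.51122001 0.24130627 0.10888294] [ 1.79865812e+02 -3.82739795e-02 -6.90191742e+01] 0.033425747120124805 29.99854803085327
[-0.   -0.01  0.3 ] wz -0.0 rows>= 0.6 -> [  0.512   0.242   0.079 -69.019]
--
[-0.  -0.   0.1] wz -0.0 rows>= 0.2 -> [ 5.1200e-01  2.4200e-01  6.9000e-02 -6.9019e+01]
--
```

View pics/sd5.png

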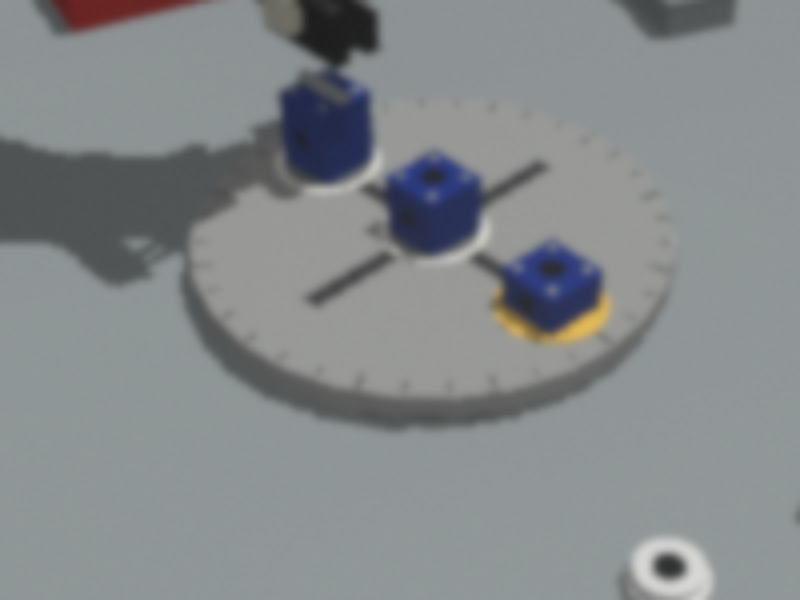

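The clamp hangs above the tall riser (crop 330,90), in line with the row. Lower to just above the key and check the alignment.

>>> step_arm(
  steps=[
    [[0, 0, 0.1, 0, 0, 0], [0, 0, 0.2, 0, 0, 0], [0, 0, 0.26, 0, 0, 0], [0, 0, 0.28, 0, 0, 0], [0, 0, 0.28, 0, 0, 0], [0, 0, 0.28, 0, 0, 0], [0, 0, 0.28, 0, 0, 0]],
  ],
)

```text
clock: 35.0
tool_pos: [0.5123, 0.2423, 0.0825]
orientation: [-180.0, 0.0, -69.0]
force: [0.6, 0.3, -3.8]
opening: 0.0331
gripper_force: 30.0
```

>>> step_arm(
  steps=[
    [[0, 0, 0.03, 0, 0, 0], [0, 0, 0.06, 0, 0, 0], [0, 0, 0.09, 0, 0, 0], [0, 0, 0.11, 0, 0, 0], [0, 0, 0.12, 0, 0, 0], [0, 0, 0.12, 0, 0, 0], [0, 0, 0.12, 0, 0, 0]],
  ],
)

```text
clock: 35.7
tool_pos: [0.5121, 0.2422, 0.0702]
orientation: [-180.0, -0.0, -69.0]
force: [-0.7, -0.1, -3.7]
opening: 0.0337
gripper_force: 30.0
```

Still carrying its full weight (3.7 N), with no contact on the key. One more millimetre.

>>> step_arm(
  steps=[
    [[0, 0, 0.01, 0, 0, 0], [0, 0, 0.01, 0, 0, 0], [0, 0, 0.01, 0, 0, 0]],
  ],
)

```text
clock: 36.0
tool_pos: [0.512, 0.2421, 0.0692]
orientation: [-180.0, 0.0, -69.0]
force: [0.4, -0.4, -3.4]
opening: 0.0338
gripper_force: 30.0
```

>>> step_arm(
  steps=[
    [[0, 0, 0, 0, 0, 0], [0, 0, 0, 0, 0, 0], [0, 0, 0, 0, 0, 0], [0, 0, 0, 0, 0, 0], [0, 0, 0, 0, 0, 0], [0, 0, 0, 0, 0, 0], [0, 0, 0, 0, 0, 0], [0, 0, 0, 0, 0, 0]],
  ],
  jaw=0,
)

```text
clock: 36.8
tool_pos: [0.5121, 0.2421, 0.0692]
orientation: [-180.0, -0.0, -69.0]
force: [-0.1, 0.0, -0.8]
opening: 0.0869
gripper_force: 0.0
```

>>> step_arm(
  steps=[
    [[0, 0, -0.2, 0, 0, 0], [0, 0, -0.5, 0, 0, 0], [0, 0, -0.8, 0, 0, 0], [0, 0, -0.9, 0, 0, 0], [0, 0, -0.9, 0, 0, 0]],
  ],
)

```text
clock: 37.3
tool_pos: [0.5128, 0.2428, 0.1608]
orientation: [-179.8, 0.1, -69.0]
force: [-0.5, 0.2, 0.2]
opening: 0.0878
gripper_force: 0.0
```

>>> step_arm(
  steps=[
    [[0.3, 0.3, 0, 0, 0, 0], [0.6, 0.6, 0, 0, 0, 0], [0.95, 0.95, 0, 0, 0, 0], [0.95, 0.95, 0, 0, 0, 0]],
  ],
)

```text
clock: 37.7
tool_pos: [0.4536, 0.1151, 0.1576]
orientation: [179.8, 0.0, -69.1]
force: [0.6, 1.3, 0.4]
opening: 0.0879
gripper_force: 0.0
```

>>> step_arm(
  steps=[
    [[0.3, 0.3, 0, 0, 0, 0], [0.6, 0.6, 0, 0, 0, 0], [0.95, 0.95, 0, 0, 0, 0], [0.95, 0.95, 0, 0, 0, 0]],
  ],
)

```text
clock: 38.1
tool_pos: [0.3992, -0.007, 0.1577]
orientation: [179.8, 0.0, -69.2]
force: [-0.4, 1.1, -0.0]
opening: 0.0874
gripper_force: 0.0
```

```bash
python3 - <<'E'
from h import *
p,P,c=cloud("scene"); z=P[...,2]
b=(abs(P[...,0]-.512)<.07)&(abs(P[...,1]-.242)<.07)&(z>.1)&(z<.115)
print("clamp top (expect z ~.105+.002)",rect(P[b][:,:2]),np.percentile(z[b],[5,50,95]))
cv2.imwrite("pics/s6.png",cv2.resize(p[130:340,180:400,::-1],(628,600)))
E
```

```text
clamp top (expect z ~.105+.002) (array([511.3, 246.3]), array([37.1, 85.5]), 20.1) [0.10289073 0.10606774 0.1085179 ]
```

View pics/s6.png

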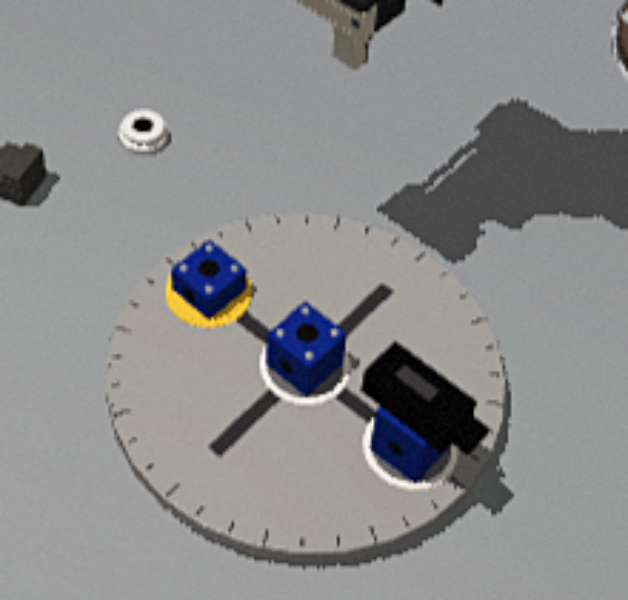

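The clamp (crop 425,395) sits level on the tall riser. Its top is at the expected 105 mm, its axis lies along the row, and its origin is within about 1 mm of the riser's centre. Handing in.

```bash
python3 -c "
from plant import *
print(close_job())"
```

```text
the job is handed in; nothing more can be done
None
```

The job is handed in with no score returned. The last image and depth check show the three risers centred on their marks in height order and the clamp seated over the key on the tallest, and I did not touch the heel or washer pair.

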